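Change over bead sticks in a gang centre fixture

ROBOT

A 6-joint arm with a two-finger parallel gripper is mounted at the origin on the work surface. World frame = base frame: x ahead of the robot, y to its left, z up, the work surface at z = 0. Lengths are in m, angles in degrees, forces in N, time in s.
With the tool pointing down it reaches from about 0.275 to 1 m from the base axis. Payload 8.4 kg.
Tool frame: the origin (TCP) lies on the centre line of the jaws, within the pads' length; the fingertips stand 25 mm ahead of it and the grasp point (between the pads) lies 6 mm ahead of it (ctrl.finger_overhang is the distance from the TCP to the fingertips, in m); z points along the fingers, y is the line along which they close (so a half turn about z gives the same grasp; the last joint's range is limited). The gripper opens to 85 mm and grips with 20 to 120 N. Pads are 22 mm wide; open, the fingers measure 114 mm over their backs; the gripper's body (76 mm by 85 mm) begins 54 mm behind the grasp point. The pads swing forward as they close: fully open they stand 13 mm farther back than shut.
Start: joints at [-70.153, 20.225, 93.587, -0, 66.188, -0.138], TCP at [0.214, -0.587, 0.256] pointing down, gripper open.
Joint ranges: [-150.9, 150.9], [-52.94, 120.26], [3.33, 152.33], [-74.26, 254.26], [0, 154.13], [-172.89, 172.89]. Speed limits (degrees/s): [127.2, 127.2, 159.86, 180, 180, 180].

INTERFACE

Orientations are given as [roll, pitch, yaw] about the fixed x, y, z axes, in that order (R = Rz(yaw) Ry(pitch) Rx(roll)).
In Python, from rig import ctrl, cams gives the robot as it stands.
- The arm moves only by the tool play_rows, never from a script. Its argument "series" is a list of rows, each a list of 7 numbers: the shift along the tool's x, y, z in m, then the turn, a rotation vector about the tool's x, y, z in rad, then the finger opening in m, from 0 to 0.0854. In form: [[dx, dy, dz, rx, ry, rz, grip], ...]. A call has exactly 10 rows; each row is the pose to reach, as a shift and turn from the pose commanded when the call began, along the tool's axes at that moment; what a row does not reach only later rows make up. A row lasts 1/10 s, in which the tool goes at most 50 mm and 8.59 degrees, less where a joint would pass 70% of its speed; a pose out of reach is approached as far as the arm can. A call with a gripper value outside its range is refused whole. The fingers move at their own pace and stop on an object; "squeeze" is the grip in N (left out, the last holds). Time passes only in rows, so rows that repeat a pose let the fingers close, or fill a call up. It gives the time, the measured TCP pose, the force, the opening and the grip force at its end, in the units of the state.
- ctrl.observe(): the state, without advancing time (a new reading comes with each control period).
- cams.get_image(name): name is "scene" or "top" or "wrist"; returns (picture, depth): 480x640x3 uint8, blue, green, red; 480x640 float32, m along the optical axis (not along the pixel's ray), 0 where there is no reading.
- cams.camera_params(name): a dict with "camera_matrix" (3x3 intrinsics, pixels), "k1" (the pictures are not rectified: a ray, as slopes to the right and down, at radius r is drawn at 1 + k1 r^2 times it, then the intrinsics apply), "R" (3x3) and "t" (3): a world point X has camera coordinates R X + t. Camera axes: x right, y down, z forward; pixel columns grow to the right and rows downward; lengths in m; the calibration is good to about 2 mm. A picture is of the moment at which its call begins: read the wrist's pose just before it. camera_params takes no time and is no camera call; for the wrist camera it gives the pose at the moment of the call.
- ctrl.sign_off(): hands the job in; it is judged then, once.
Trained networks look in the newest picture that a camera, given by its name, has taken for a name from the list of things; names that differ only in an ending like _2 or _b are one class to them, and where a whole thing is asked for, a point or a joint stands for the part that bears it (a point fixed in the world has none). Each returns a list of dicts, best first, with "score" (0 to 1); they miss things now and then, are a little off and sometimes report something else, mostly with a low value. They report only what shows in the picture. A call takes as long as a camera call. They do not tell look-alikes from the thing itself.
- cams.boxes_of(camera, label): "bbox" ([left, top, width, height] in pixels, round what is visible of it).
- cams.mark_of(camera, label): "point" ([row, column] in pixels: a listed point, or the origin of a listed thing).
The state is a dict: "t": time; "joints": joint angles; "joint_velocities": joint speeds; "effort": joint torques, N m; "eef_pos": TCP position; "ee_rot": TCP orientation; "contact_force": force on the tool from outside, world axes, zero at the start; "ft_torque": the same for the moment, N m; "grip_width": opening from 0.0 (shut) to 1.0 (fully open); "finger_force": force on a finger pad.
Only numpy, scipy, OpenCV 4.12 (cv2) and the standard library are available. Lean on these libraries where they do the work, as an engineer would, in place of code of your own. Each camera call takes 0.05 s, during which the arm holds its last target. There are 200 camera calls.

TASK

Draw the blue tailstock of the centre fixture back, take every stained (dark red) stick out and lay it flat in the white drying tray, then set every bare stick between the centres, one to a row in any row, and push the tailstock home until its spring detent engages, so that every bare stick is held on both its pins. Leave the other things on the cart where they are.

Things in the scene. Friction and masses are not known exactly. Their poses are not given: they have to be found in the camera images.
- fixture: Gang centre fixture, fixed; origin at table level under the middle row, z up. Aluminium base 12 mm thick: x +-125 mm (brass detent housing to +147), y -112 to +172. Grey fixed headstock across the -y end: face at y = -65.5 mm, 30 thick, 210 wide, 70 high. Three rows 70 mm apart in x; each holds one stick along y between a headstock pin and a tailstock pin.
- row1 (a point): Centre of a stick held in row 1 (fixture x = -70 mm), 52 mm above the table. In every row two black rests, 12 mm thick, at fixture y = -30 and +56 mm, carry a stick at pin height: floor 40 mm high and 27 mm wide, side plates flaring out to 62 mm high. Between the rests (y -24 to +50 mm) it is open down to the base, so fingers fit beside a stick.
- row2 (a point): The same point for row 2 (fixture x = 0). Brass centre pins: 7 mm thick, round nose, 14 mm long out of the head and tail faces, on each row's axis 52 mm above the table, along the fixture's y; they enter the bores in a stick's ends.
- row3 (a point): The same point for row 3 (fixture x = +70 mm). With the tailstock fully back a stick lies free of both pins when its centre is 14 to 38 mm towards fixture +y of the row point (20 is best for the rests): set it down there, and draw a held stick that far along +y before lifting it off its pin. Closing pushes it on to both pins.
- tailstock (a joint): Blue sliding tailstock (210 wide, 30 thick, 70 mm high), m: 0 fully back (face at fixture y = +118.5 mm), grows along the fixture's -y towards the headstock, stop at 0.050. Starts latched. Spring detent: hump at 0.041, about 7 N to pass either way (felt from 0.034 to 0.048), past it the tailstock is drawn on to about 0.048 and held. Else slides with 1.5 N and stays put.
- tail_grip (a point): Middle of the red handle bar on top of the tailstock, 95 mm above the table: the bar is 60 mm long along the fixture's x, 14 mm thick along its y, 20 mm high (z 85 to 105 mm), on two small posts; moves with the tailstock.
- tray: Loose white open drying tray, 220 (x) x 170 (y) x 28 mm, walls and floor 4 mm; origin under its centre, 0.6 kg. A stick lies in it along the tray's y; three fit side by side 65 mm apart.
- bare1: A bare, pale blank, lying on the cart top at the start. Square wooden stick, 24 x 130 x 24 mm, about 60 g; origin at its centre, long axis along its own y; each end has a round-ish 12 mm bore, 18 mm deep, on the axis. All four long sides and both ends are alike. None if absent.
- bare2: A bare, pale blank, lying on the cart top at the start. Square wooden stick, 24 x 130 x 24 mm, about 60 g; origin at its centre, long axis along its own y; each end has a round-ish 12 mm bore, 18 mm deep, on the axis. All four long sides and both ends are alike. None if absent.
- bare3: A bare, pale blank, lying on the cart top at the start. Square wooden stick, 24 x 130 x 24 mm, about 60 g; origin at its centre, long axis along its own y; each end has a round-ish 12 mm bore, 18 mm deep, on the axis. All four long sides and both ends are alike. None if absent.
- stained1: A stained (dark wine-red) stick, held between the centres at the start. Square wooden stick, 24 x 130 x 24 mm, about 60 g; origin at its centre, long axis along its own y; each end has a round-ish 12 mm bore, 18 mm deep, on the axis. All four long sides and both ends are alike. None if absent.
- stained2: A stained (dark wine-red) stick, held between the centres at the start. Square wooden stick, 24 x 130 x 24 mm, about 60 g; origin at its centre, long axis along its own y; each end has a round-ish 12 mm bore, 18 mm deep, on the axis. All four long sides and both ends are alike. None if absent.
- stained3: A stained (dark wine-red) stick, held between the centres at the start. Square wooden stick, 24 x 130 x 24 mm, about 60 g; origin at its centre, long axis along its own y; each end has a round-ish 12 mm bore, 18 mm deep, on the axis. All four long sides and both ends are alike. None if absent.
- coaster: Bystander: ceramic tile coaster, 90 x 90 x 8 mm, origin under its centre.
- spool: Bystander: yellow spool standing upright, 56 mm across, 60 mm high, origin under its centre.
- jar: Bystander: jar, 50 mm across, 70 mm high, origin under its centre.
- brush: Bystander: brush lying on the cart top, along its own x.
- wrench: Bystander: wrench lying on the cart top, along its own x.
There are look-alikes about, which are no part of the job. Leave any pink or turquoise look-alike of the stained2 alone.

How it is judged (in metres and radians):
On the way:
1. the tailstock is drawn back, clear of the sticks (value of joint tailstock below 0.03 m), for 0.2 s.
At the end, for the whole second after the job is handed in: Tailstock latched (past 46.5 of 50 mm); each bare stick between the centres of a row (centre within 6 mm of the row point, within 0.06 rad of the fixture y axis); each stained stick flat inside the upright tray (centre inside its walls, 10 to 24 mm above its underside); all at rest (value of joint tailstock above 0.0465 m and (distance between bare1 and row1 below 0.006 m or distance between bare1 and row2 below 0.006 m or distance between bare1 and row3 below 0.006 m) and angle between the y axis of each of bare1, bare2, bare3 and the y axis of fixture, either way round below 0.06 rad and linear speed of each of bare1, bare2, bare3, stained1, stained2, stained3 below 0.02 m/s and (distance between bare2 and row1 below 0.006 m or distance between bare2 and row2 below 0.006 m or distance between bare2 and row3 below 0.006 m) and (distance between bare3 and row1 below 0.006 m or distance between bare3 and row2 below 0.006 m or distance between bare3 and row3 below 0.006 m) and x of stained1 in the frame of tray between -0.092 and 0.092 m and y of stained1 in the frame of tray between -0.067 and 0.067 m and z of stained1 in the frame of tray between 0.01 and 0.024 m and x of stained2 in the frame of tray between -0.092 and 0.092 m and y of stained2 in the frame of tray between -0.067 and 0.067 m and z of stained2 in the frame of tray between 0.01 and 0.024 m and x of stained3 in the frame of tray between -0.092 and 0.092 m and y of stained3 in the frame of tray between -0.067 and 0.067 m and z of stained3 in the frame of tray between 0.01 and 0.024 m and angle between tray's own z axis and vertical below 0.06 rad); the robot touches nothing.
It fails at once if a bystander (coaster, spool, jar, brush or wrench) is shoved more than 30 mm (distance of any of coaster, spool, jar, brush, wrench from where it was at the start of the episode above 0.03 m).
Of stained1, stained2, stained3 only 2 to 3 are there at a start; the rules pass over those that are not, and their reading is None.
Of bare1, bare2, bare3 only 2 to 3 are there at a start; the rules pass over those that are not, and their reading is None.
At some moment in a run one of bare1, bare2, bare3, tray may be knocked a few centimetres aside while the robot is not near it.
Once in a run the grip may slacken for a moment while it holds something.
It also fails if it takes over 208 s, if anything falls off the work surface, if the arm or the gripper's body presses on something with over 40 N, if the wrist force passes 120 N, or if a joint passes its speed limit or range.

## Working session

There is one attempt and no reset: what is moved stays moved. The work goes in short steps, Python scripts to look and compute and a tool call to move; the robot and the scene stay as the last step left them, time stands still between calls to the robot, and variables do not carry over. Pictures are saved under pics/ and viewed, at most 14 in all, crops included, and the job is handed in when it is done.

Besides the shell and the picture viewer there is one more tool, called as name([rows], argument=value, ...), one row to a line, values as JSON. play_rows: Moves the arm, as the interface text tells. Its arguments: {"type":"object","properties":{"series":{"type":"array","items":{"type":"array","items":{"type":"number"}}},"squeeze":{"type":"number"}},"required":["series"]}

```bash
ls; mkdir -p pics
cat > h.py <<'E'
import numpy as np, cv2, sys
from rig import ctrl, cams
def P(name): 
    p=cams.camera_params(name); return np.array(p["camera_matrix"]),p["k1"],np.array(p["R"]),np.array(p["t"]).ravel()
def rays(name,uv,par=None):
    K,k1,R,t=par or P(name)
    uv=np.asarray(uv,float).reshape(-1,1,2)
    n=cv2.undistortPoints(uv,K,np.array([k1,0,0,0.]),None,None,None).reshape(-1,2)
    d=np.c_[n,np.ones(len(n))]
    return d,R,t
def at_depth(name,uv,z,par=None):
    d,R,t=rays(name,uv,par); return (d*np.asarray(z).reshape(-1,1)-t)@R
def at_height(name,uv,h,par=None):
    d,R,t=rays(name,uv,par); c=-R.T@t; w=d@R; s=(h-c[2])/w[:,2]; return c+w*s[:,None]
def cloud(name,dep,par=None):
    v,u=np.mgrid[0:480,0:640]; X=at_depth(name,np.c_[u.ravel(),v.ravel()],dep.ravel(),par).reshape(480,640,3)
    X[dep<=0]=np.nan; return X
def proj(name,X,par=None):
    K,k1,R,t=par or P(name)
    return cv2.projectPoints(np.asarray(X,float).reshape(-1,3),cv2.Rodrigues(R)[0],t,K,np.array([k1,0,0,0.]))[0].reshape(-1,2)
E
python3 - <<'E'
from h import *
print(ctrl.observe())
for n in ("scene","top"):
    im,d=cams.get_image(n); cv2.imwrite(f"pics/{n}0.png",im); np.save(f"{n}0.npy",d)
    K,k1,R,t=P(n); print(n,-R.T@t,K.round(1).tolist(),k1)
for l in ["fixture","tail_grip","row1","row2","row3","tray","bare1","stained1","coaster","spool","jar","brush","wrench"]:
    print(l,[(np.round(m["point"]).tolist(),round(m["score"],2),at_height("top",[m["point"][1],m["point"][0]],0.02)[0].round(3).tolist()) for m in cams.mark_of("top",l)])
E
```

```text
pics
{'t': 0.0, 'joints': array([-7.01505755e+01,  2.02622583e+01,  9.36277261e+01, -2.21948268e-03,
        6.61910254e+01, -1.36684524e-01]), 'joint_velocities': array([-0.06368734,  0.11336347,  0.00142971,  0.05445456,  0.00870063,
        0.04876295]), 'effort': array([-1.89687511e-03, -6.05255771e+01, -3.42065012e+01, -2.03396730e-04,
        9.62781633e-03, -5.79021162e-05]), 'eef_pos': array([ 0.21346698, -0.58694191,  0.25557425]), 'ee_rot': array([-1.79918986e+02,  1.83606585e-03,  1.99870078e+01]), 'contact_force': array([-0.34200215, -0.06466138,  0.0991521 ]), 'ft_torque': array([ 0.01730308, -0.00828796,  0.00925557]), 'finger_force': 0.0, 'grip_width': 1.0013408935546588}
scene [ 0.83449166 -0.64446889  1.10810983] [[526.2, 0.0, 320.4], [0.0, 526.2, 241.6], [0.0, 0.0, 1.0]] -0.042483666869029955
top [0.38828133 0.00932753 1.11539362] [[505.4, 0.0, 316.3], [0.0, 505.4, 241.9], [0.0, 0.0, 1.0]] -0.13681303962027203
fixture [([191.0, 299.0], 0.74, [0.587, 0.024, 0.02])]
tail_grip [([187.0, 256.0], 0.87, [0.595, 0.119, 0.02])]
row1 [([160.0, 293.0], 0.68, [0.655, 0.038, 0.
[... 345 characters left out ...]
.0, 298.0], 0.58, [0.513, 0.025, 0.02])]
tray [([237.0, 140.0], 0.91, [0.481, 0.372, 0.02])]
bare1 [([233.0, 481.0], 0.79, [0.499, -0.383, 0.02]), ([189.0, 470.0], 0.72, [0.599, -0.36, 0.02])]
stained1 [([187.0, 296.0], 0.97, [0.595, 0.029, 0.02]), ([223.0, 299.0], 0.9, [0.515, 0.023, 0.02]), ([156.0, 296.0], 0.89, [0.664, 0.031, 0.02]), ([301.0, 326.0], 0.86, [0.347, -0.038, 0.02]), ([354.0, 131.0], 0.61, [0.226, 0.386, 0.02])]
coaster [([304.0, 391.0], 0.75, [0.341, -0.179, 0.02])]
spool [([305.0, 251.0], 0.67, [0.337, 0.124, 0.02])]
jar [([140.0, 164.0], 0.6, [0.698, 0.326, 0.02])]
brush [([142.0, 433.0], 0.76, [0.704, -0.276, 0.02])]
wrench [([330.0, 442.0], 0.63, [0.285, -0.291, 0.02])]
```

View pics/top0.png

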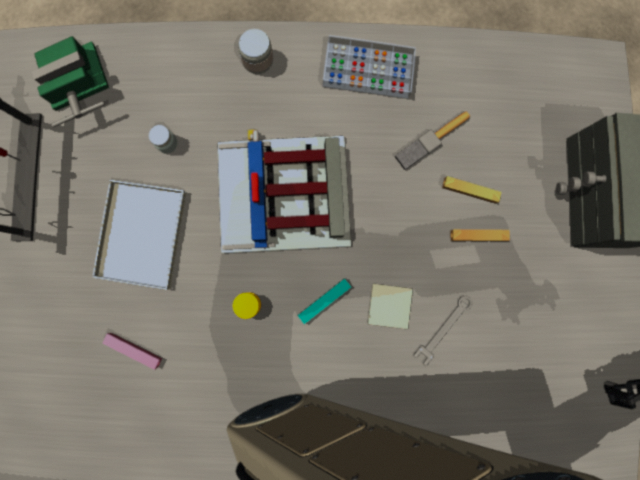

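View pics/scene0.png

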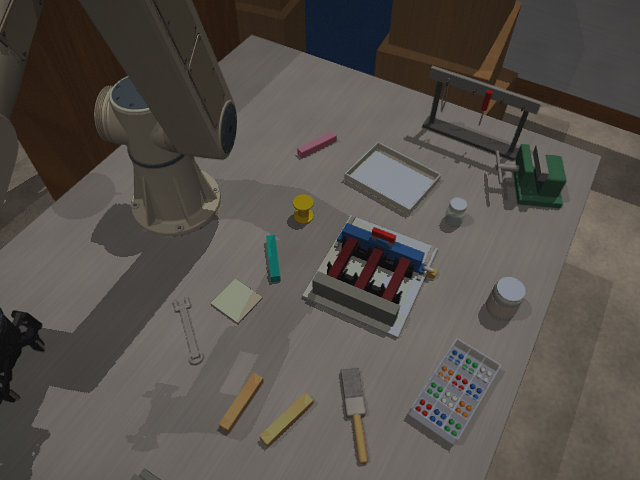

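The top view shows the fixture with its tailstock on the left (world +y), centred near (285,192), and the detent housing at (253,135). There are three stained sticks at rows 157, 188 and 222, the tray at (140,235), and two bare sticks at (472,190) and (480,236). The pink and turquoise look-alikes are at (131,350) and (325,301). Next I measure precisely.

```bash
cat > meas.py <<'E'
from h import *
def rects(name,im,dep,zlo,zhi,colfun,h,minA=150,roi=None):
    X=cloud(name,dep); hsv=cv2.cvtColor(im,cv2.COLOR_BGR2HSV)
    m=colfun(hsv)&(X[...,2]>zlo)&(X[...,2]<zhi)
    if roi: m&=(X[...,0]>roi[0])&(X[...,0]<roi[1])&(X[...,1]>roi[2])&(X[...,1]<roi[3])
    m=cv2.morphologyEx(m.astype(np.uint8),cv2.MORPH_OPEN,np.ones((3,3)))
    n,lab,st,_=cv2.connectedComponentsWithStats(m)
    out=[]
    for i in range(1,n):
        if st[i,4]<minA: continue
        v,u=np.nonzero(lab==i); W=at_height(name,np.c_[u,v],h)[:,:2]
        r=cv2.minAreaRect((W*1000).astype(np.float32)); b=cv2.boxPoints(r)
        e=[b[1]-b[0],b[2]-b[1]]; e=max(e,key=np.linalg.norm); ang=np.degrees(np.arctan2(e[1],e[0]))%180
        out.append((np.round(r[0],1).tolist(),np.round(sorted(r[1]),1).tolist(),round(float(ang),1),round(float(np.nanmedian(X[lab==i][:,2])),4),int(st[i,4])))
    return out
red=lambda h:((h[...,0]<8)|(h[...,0]>168))&(h[...,1]>120)&(h[...,2]<140)
bred=lambda h:((h[...,0]<8)|(h[...,0]>172))&(h[...,1]>180)&(h[...,2]>=150)
yel=lambda h:(h[...,0]>10)&(h[...,0]<30)&(h[...,1]>100)
blue=lambda h:(h[...,0]>100)&(h[...,0]<125)&(h[...,1]>120)
anyc=lambda h:h[...,0]>=0
E
python3 - <<'E'
from meas import *
for n in ("top","scene"):
    im=cv2.imread(f"pics/{n}0.png"); d=np.load(f"{n}0.npy")
    FR=(.4,.8,-.15,.25)
    print(n)
    for nm,c,lo,hi,h,roi in [("stained",red,.05,.075,.064,FR),("bar",bred,.09,.12,.105,FR),("blue",blue,.06,.08,.07,FR),("head",lambda h:h[...,1]<90,.062,.08,.07,(.4,.8,-.15,0)),("bare",yel,.012,.035,.024,(.3,.8,-.6,-.2)),("tray",anyc,.02,.04,.028,(.3,.7,.2,.6)),("trayfloor",anyc,-.002,.012,.004,(.41,.55,.3,.44)),
      ("base",anyc,.005,.02,.012,(.4,.8,-.15,.3))]:
        for r in rects(n,im,d,lo,hi,c,h,60,roi): print(nm,r)
E
```

```text
top
stained ([652.2, 34.5], [26.7, 128.5], 93.7, 0.0632, 700)
stained ([583.9, 29.3], [24.6, 127.5], 94.0, 0.0632, 650)
stained ([514.3, 25.1], [23.8, 128.7], 93.6, 0.0635, 672)
bar ([584.3, 113.9], [8.1, 45.4], 1.4, 0.1046, 106)
blue ([579.1, 112.0], [29.3, 208.9], 3.8, 0.0694, 1069)
head ([589.6, -51.4], [30.3, 208.1], 3.7, 0.0693, 1405)
bare ([745.3, -320.7], [18.3, 93.1], 126.7, 0.0175, 291)
bare ([597.3, -362.7], [27.3, 131.7], 75.7, 0.0234, 648)
bare ([494.5, -380.5], [22.4, 132.1], 90.9, 0.0237, 575)
trayfloor ([480.0, 370.2], [139.3, 139.8], 90.4, 0.0034, 3667)
base ([694.6, 38.2], [29.0, 139.2], 93.6, 0.0116, 689)
base ([583.3, 59.1], [249.9, 285.7], 93.7, 0.0116, 5349)
base ([632.5, -20.1], [26.7, 38.6], 0.7, 0.0114, 226)
base ([626.9, 44.9], [41.9, 74.6], 93.7, 0.0112, 613)
base ([556.4, 39.7], [44.5, 72.8], 91.1, 0.0116, 670)
base ([560.7, -24.2], [28.7, 42.4], 0.8, 0.0116, 253)
scene
stained ([517.2, 25.9], [28.0, 126.6], 93.8, 0.0637, 463)
stained ([586.5, 30.1], [26.7, 126.4], 93.6, 0.0638, 455)
stained ([656.2, 34.8], [24.9, 126.8], 93.4, 0.0642, 449)
blue ([581.3, 108.5], [35.1, 208.4], 3.9, 0.0695, 800)
head ([591.3, -54.4], [35.1, 210.3], 3.6, 0.0698, 1129)
bare ([496.5, -382.7], [27.1, 129.9], 90.4, 0.0234, 745)
bare ([599.3, -366.9], [27.1, 130.0], 74.9, 0.0238, 758)
bare ([748.1, -326.1], [17.7, 95.0], 126.9, 0.0182, 384)
trayfloor ([480.2, 374.6], [134.7, 140.7], 0.2, 0.0042, 1472)
base ([578.5, 184.6], [60.5, 255.3], 174.9, 0.0122, 726)
base ([473.7, 44.5], [27.6, 106.9], 93.7, 0.0122, 303)
base ([539.8, 51.8], [41.8, 63.2], 93.4, 0.0124, 291)
base ([612.9, 55.6], [42.8, 61.2], 94.4, 0.0122, 317)
base ([586.9, 15.0], [205.0, 251.0], 3.9, 0.012, 1801)
```

play_rows([
  [0.584, -0.534, 0.056, 0, 0, -1.286, 0.0854],
  [0.584, -0.534, 0.056, 0, 0, -1.286, 0.0854],
  [0.584, -0.534, 0.056, 0, 0, -1.286, 0.0854],
  [0.584, -0.534, 0.056, 0, 0, -1.286, 0.0854],
  [0.584, -0.534, 0.056, 0, 0, -1.286, 0.0854],
  [0.584, -0.534, 0.056, 0, 0, -1.286, 0.0854],
  [0.584, -0.534, 0.056, 0, 0, -1.286, 0.0854],
  [0.584, -0.534, 0.056, 0, 0, -1.286, 0.0854],
  [0.584, -0.534, 0.056, 0, 0, -1.286, 0.0854],
  [0.584, -0.534, 0.056, 0, 0, -1.286, 0.0854],
], squeeze=40)

```text
t: 1.75
eef_pos: [0.4452, -0.1434, 0.2212]
ee_rot: [179.9, 0.0, 93.8]
contact_force: [0.5, -0.2, 0.1]
grip_width: 0.999
finger_force: 0.0
```

```bash
cat > go.py <<'E'
# usage: go.py x y z yaw (mm, deg) [more targets in sequence]
import sys
from rig import ctrl
import numpy as np
o=ctrl.observe(); p=np.array(o["eef_pos"])*1000; y=o["ee_rot"][2]
print("t",round(o["t"],2),"pos",p.round(1),"rpy",np.round(o["ee_rot"],2),"F",np.round(o["contact_force"],1),"ff",round(o["finger_force"],1),"w",round(o["grip_width"]*85.4,1))
a=list(map(float,sys.argv[1:]))
for i in range(0,len(a),4):
    q=np.array(a[i:i+3]); yw=a[i+3]; d=q-p; c,s=np.cos(np.radians(y)),np.sin(np.radians(y))
    dy=(yw-y+180)%360-180
    print("shift mm",[round(c*d[0]+s*d[1],1),round(s*d[0]-c*d[1],1),round(-d[2],1)],"rz",round(-np.radians(dy),4)); p=q;y=yw
E
python3 go.py 579.5 114 200 93.7; python3 -c "
from rig import ctrl;print(ctrl.finger_overhang)"
```

```text
t 1.75 pos [ 445.2 -143.4  221.2] rpy [1.7995e+02 2.0000e-02 9.3840e+01] F [ 0.5 -0.2  0.1] ff 0.0 w 85.3
shift mm [np.float64(247.8), np.float64(151.2), np.float64(21.2)] rz 0.0024
0.025
```

play_rows([
  [0.248, 0.151, 0.021, 0, 0, 0.0024, 0.0854],
  [0.248, 0.151, 0.021, 0, 0, 0.0024, 0.0854],
  [0.248, 0.151, 0.021, 0, 0, 0.0024, 0.0854],
  [0.248, 0.151, 0.021, 0, 0, 0.0024, 0.0854],
  [0.248, 0.151, 0.021, 0, 0, 0.0024, 0.0854],
  [0.248, 0.151, 0.021, 0, 0, 0.0024, 0.0854],
  [0.248, 0.151, 0.021, 0, 0, 0.0024, 0.0854],
  [0.248, 0.151, 0.021, 0, 0, 0.0024, 0.0854],
  [0.248, 0.151, 0.021, 0, 0, 0.0024, 0.0854],
  [0.248, 0.151, 0.021, 0, 0, 0.0024, 0.0854],
])

```text
t: 2.75
eef_pos: [0.5789, 0.1108, 0.2002]
ee_rot: [-180.0, 0.0, 93.5]
contact_force: [-0.0, -0.7, -0.5]
grip_width: 0.995
finger_force: 0.0
```

```bash
cat > wr.py <<'E'
import sys
from meas import *
tag=sys.argv[1]
par=P("wrist"); im,d=cams.get_image("wrist"); cv2.imwrite(f"pics/w{tag}.png",im); np.save(f"w{tag}.npy",d)
K,k1,R,t=par; np.savez(f"w{tag}.npz",K=K,k1=k1,R=R,t=t)
E
python3 go.py 579.5 114 200 93.7; python3 wr.py 1
python3 - <<'E'
from meas import *
im=cv2.imread("pics/w1.png"); d=np.load("w1.npy"); K,k1,R,t=P("wrist"); print(-R.T@t)
X=cloud("wrist",d)
for nm,c,lo,hi,h in [("stained",red,.055,.075,.064),("bar",lambda h:((h[...,0]<8)|(h[...,0]>172))&(h[...,1]>150),.095,.12,.105),("blue",blue,.06,.08,.07)]:
    for r in rects("wrist",im,d,lo,hi,c,h,100): print(nm,r)
for l in ["tail_grip"]:
    m=cams.mark_of("wrist",l); print(l,[(q["point"],q["score"],at_height("wrist",[q["point"][1],q["point"][0]],.095).round(4)) for q in m])
# other bares from top
im,d=cams.get_image("top"); cv2.imwrite("pics/top1.png",im); np.save("top1.npy",d)
for r in rects("top",im,d,.01,.035,yel,.024,60,(-.3,.9,-.7,.7)): print("yel",r)
X=cloud("top",d); m=(X[...,2]>.012)&(X[...,2]<.04)&(X[...,0]>.3)&(X[...,0]<.65)&(X[...,1]>.25)&(X[...,1]<.5)
v,u=np.nonzero(m); W=at_height("top",np.c_[u,v],.028)[:,:2]; r=cv2.minAreaRect((W*1000).astype(np.float32)); print("tray",r)
E
```

```text
t 2.75 pos [578.9 110.8 200.2] rpy [-1.7999e+02  1.0000e-02  9.3460e+01] F [-0.  -0.7 -0.5] ff 0.0 w 85.0
shift mm [np.float64(3.2), np.float64(0.8), np.float64(0.2)] rz -0.0042
[0.57342558 0.19342369 0.31893004]
stained ([652.5, 32.5], [26.5, 130.9], 93.8, 0.0651, 5518)
stained ([514.4, 23.4], [26.6, 130.9], 93.5, 0.0651, 5490)
stained ([583.3, 25.5], [23.6, 126.5], 94.2, 0.0652, 4740)
bar ([577.9, 114.0], [16.2, 58.3], 3.4, 0.1056, 2792)
blue ([577.9, 113.2], [32.7, 208.2], 3.6, 0.071, 12471)
tail_grip [([244.9, 321.3], 0.82, array([[0.5802, 0.1135, 0.095 ]]))]
yel ([745.1, -320.3], [19.2, 92.1], 126.8, 0.0174, 301)
yel ([596.8, -362.0], [27.8, 133.0], 74.9, 0.0232, 665)
yel ([494.6, -378.2], [22.4, 132.1], 90.8, 0.0237, 575)
tray ((487.497314453125, 374.1070556640625), (174.69293212890625, 221.2645263671875), 82.24341583251953)
```

View pics/w1.png

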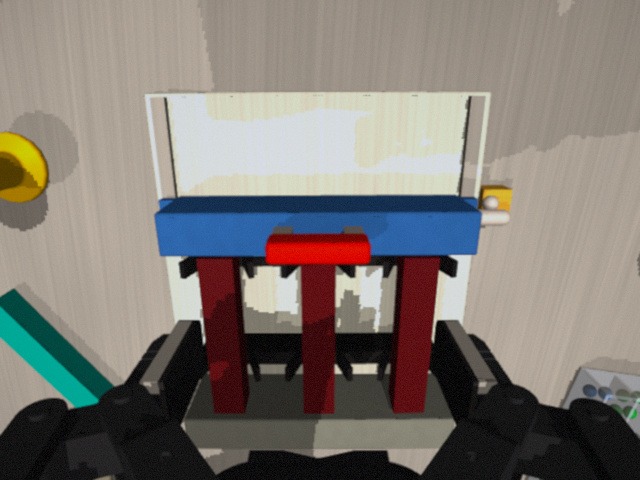

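View pics/top1.png

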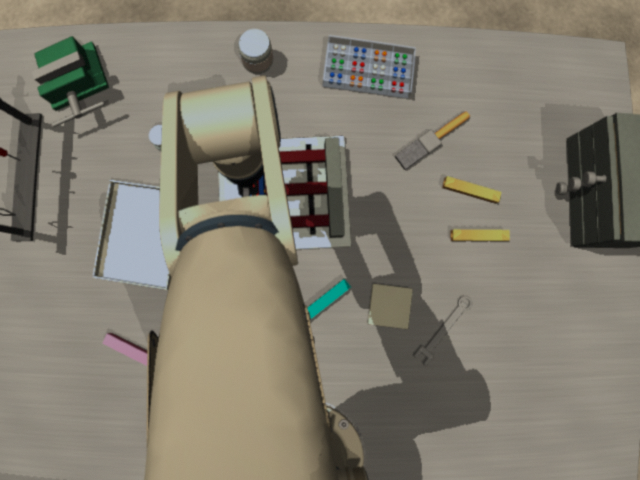

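play_rows([
  [0, -0.001, 0.05, 0, 0, -0.004, 0.0854],
  [0, -0.001, 0.08, 0, 0, -0.004, 0.0854],
  [0, -0.001, 0.095, 0, 0, -0.004, 0.0854],
  [0, -0.001, 0.101, 0, 0, -0.004, 0.0854],
  [0, -0.001, 0.101, 0, 0, -0.004, 0.0854],
  [0, -0.001, 0.101, 0, 0, -0.004, 0.05],
  [0, -0.001, 0.101, 0, 0, -0.004, 0.05],
  [0, -0.001, 0.101, 0, 0, -0.004, 0.05],
  [0, -0.001, 0.101, 0, 0, -0.004, 0.05],
  [0, -0.001, 0.101, 0, 0, -0.004, 0.05],
], squeeze=50)

```text
t: 3.9
eef_pos: [0.5786, 0.1119, 0.1008]
ee_rot: [179.9, -0.0, 93.8]
contact_force: [-3.6, -0.0, 8.9]
grip_width: 0.695
finger_force: 53.3
```

```bash
python3 go.py
```

```text
t 3.9 pos [578.6 111.9 100.8] rpy [ 1.7993e+02 -1.0000e-02  9.3770e+01] F [-3.6 -0.   8.9] ff 53.3 w 59.4
```

play_rows([
  [0.004, 0, 0, 0, 0, 0, 0.05],
  [0.008, 0, 0, 0, 0, 0, 0.05],
  [0.013, 0, 0, 0, 0, 0, 0.05],
  [0.018, 0, 0, 0, 0, 0, 0.05],
  [0.024, 0, 0, 0, 0, 0, 0.05],
  [0.03, 0, 0, 0, 0, 0, 0.05],
  [0.036, 0, 0, 0, 0, 0, 0.05],
  [0.042, 0, 0, 0, 0, 0, 0.05],
  [0.046, 0, 0, 0, 0, 0, 0.05],
  [0.048, 0, 0, 0, 0, 0, 0.05],
])

```text
t: 4.9
eef_pos: [0.5755, 0.16, 0.1008]
ee_rot: [179.9, -0.0, 93.8]
contact_force: [-1.8, -2.3, 7.7]
grip_width: 0.691
finger_force: 53.3
```

play_rows([
  [0, 0, 0, 0, 0, 0, 0.05],
  [0, 0, 0, 0, 0, 0, 0.05],
  [0, 0, 0, 0, 0, 0, 0.08],
  [0, 0, 0, 0, 0, 0, 0.085],
  [0, 0, 0, 0, 0, 0, 0.085],
  [0, 0, -0.02, 0, 0, 0, 0.085],
  [0, 0, -0.05, 0, 0, 0, 0.085],
  [0, 0, -0.08, 0, 0, 0, 0.085],
  [0, 0, -0.1, 0, 0, 0, 0.085],
  [0, 0, -0.1, 0, 0, 0, 0.085],
])

```text
t: 5.9
eef_pos: [0.577, 0.1601, 0.2022]
ee_rot: [179.7, -0.1, 93.8]
contact_force: [0.3, 0.4, -0.1]
grip_width: 0.99
finger_force: 0.0
```

```bash
python3 go.py 584 29 190 93.7; python3 wr.py 2
python3 - <<'E'
from meas import *
im=cv2.imread("pics/w2.png"); d=np.load("w2.npy")
for nm,c,lo,hi,h in [("stained",red,.035,.075,.064),("bar",lambda h:((h[...,0]<8)|(h[...,0]>172))&(h[...,1]>150),.095,.12,.105),("blue",blue,.06,.08,.07)]:
    for r in rects("wrist",im,d,lo,hi,c,h,100): print(nm,r)
E
```

```text
t 5.9 pos [577.  160.1 202.2] rpy [ 1.7969e+02 -6.0000e-02  9.3760e+01] F [ 0.3  0.4 -0.1] ff 0.0 w 84.5
shift mm [np.float64(-131.3), np.float64(-1.6), np.float64(12.2)] rz 0.001
stained ([514.0, 30.5], [29.4, 142.3], 93.0, 0.0633, 5351)
stained ([581.5, 35.9], [25.0, 139.9], 93.6, 0.0632, 4548)
stained ([649.0, 39.3], [29.7, 141.6], 93.8, 0.0629, 5334)
bar ([573.2, 162.5], [15.0, 57.8], 3.6, 0.1038, 2557)
blue ([573.2, 161.9], [31.3, 206.7], 3.7, 0.0691, 11982)
```

View pics/w2.png

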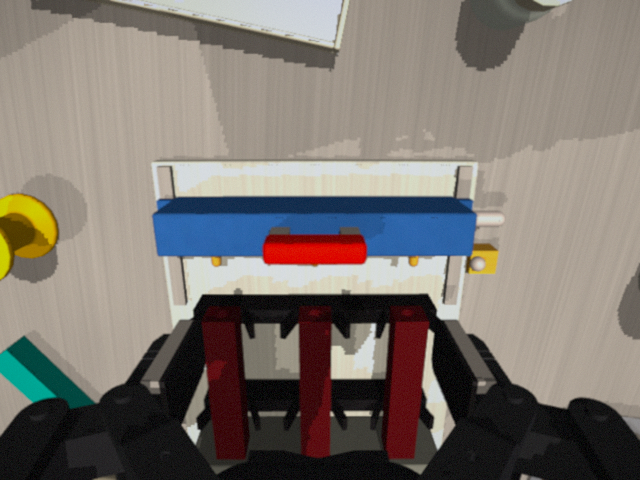

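The tailstock is fully back (bar moved 48 mm) and all three stained sticks rest freely. Taking row 1 first.

```bash
python3 go.py 514.2 26.5 150 93.7 514.2 26.5 68 93.7
python3 - <<'E'
from meas import *
im=cv2.imread("pics/top0.png");d=np.load("top0.npy")
X=cloud("top",d); m=(X[...,2]>.012)&(X[...,2]<.04)&(X[...,0]>.3)&(X[...,0]<.65)&(X[...,1]>.25)&(X[...,1]<.5)
v,u=np.nonzero(m); W=at_height("top",np.c_[u,v],.028)[:,:2]; r=cv2.minAreaRect((W*1000).astype(np.float32)); print("tray",r)
im=cv2.imread("pics/scene0.png");d=np.load("scene0.npy")
X=cloud("scene",d); m=(X[...,2]>.015)&(X[...,2]<.04)&(X[...,0]>.3)&(X[...,0]<.65)&(X[...,1]>.25)&(X[...,1]<.5)
v,u=np.nonzero(m); W=at_height("scene",np.c_[u,v],.028)[:,:2]; r=cv2.minAreaRect((W*1000).astype(np.float32)); print("tray",r)
E
```

```text
t 5.95 pos [576.1 159.9 200.3] rpy [ 1.7983e+02 -3.0000e-02  9.3760e+01] F [-0.  -1.1  0.2] ff 0.0 w 84.7
shift mm [np.float64(-129.0), np.float64(-70.5), np.float64(50.3)] rz 0.001
shift mm [np.float64(0.0), np.float64(0.0), np.float64(82.0)] rz -0.0
tray ((487.49267578125, 374.072998046875), (174.7617645263672, 221.2645263671875), 82.24341583251953)
tray ((490.6942138671875, 369.6062927246094), (186.02015686035156, 225.0591583251953), 81.56936645507812)
```

play_rows([
  [-0.04, -0.022, 0.016, 0, 0, 0, 0.05],
  [-0.08, -0.044, 0.032, 0, 0, 0, 0.05],
  [-0.11, -0.06, 0.045, 0, 0, 0, 0.05],
  [-0.127, -0.0695, 0.05, 0, 0, 0, 0.05],
  [-0.129, -0.0705, 0.05, 0, 0, 0, 0.05],
  [-0.129, -0.0705, 0.08, 0, 0, 0, 0.05],
  [-0.129, -0.0705, 0.11, 0, 0, 0, 0.05],
  [-0.129, -0.0705, 0.125, 0, 0, 0, 0.05],
  [-0.129, -0.0705, 0.132, 0, 0, 0, 0.05],
  [-0.129, -0.0705, 0.132, 0, 0, 0, 0.05],
])

```text
t: 6.95
eef_pos: [0.5129, 0.0268, 0.066]
ee_rot: [-179.9, -0.0, 93.8]
contact_force: [-0.3, 0.6, -0.3]
grip_width: 0.584
finger_force: 0.0
```

play_rows([
  [0, 0, 0, 0, 0, 0, 0.015],
  [0, 0, 0, 0, 0, 0, 0.015],
  [0, 0, 0, 0, 0, 0, 0.015],
  [0, 0, 0, 0, 0, 0, 0.015],
  [0, 0, 0, 0, 0, 0, 0.015],
  [0.006, 0, 0, 0, 0, 0, 0.015],
  [0.012, 0, 0, 0, 0, 0, 0.015],
  [0.018, 0, 0, 0, 0, 0, 0.015],
  [0.023, 0, 0, 0, 0, 0, 0.015],
  [0.025, 0, 0, 0, 0, 0, 0.015],
], squeeze=45)

```text
t: 7.95
eef_pos: [0.5126, 0.0512, 0.068]
ee_rot: [179.9, 0.0, 93.8]
contact_force: [0.7, -4.7, 6.1]
grip_width: 0.273
finger_force: 44.9
```

```bash
python3 go.py
```

```text
t 7.95 pos [512.6  51.2  68. ] rpy [1.7988e+02 4.0000e-02 9.3790e+01] F [ 0.7 -4.7  6.1] ff 44.9 w 23.3
```

play_rows([
  [0, 0, -0.01, 0, 0, 0, 0.015],
  [0, 0, -0.025, 0, 0, 0, 0.015],
  [0, 0, -0.045, 0, 0, 0, 0.015],
  [0, 0, -0.065, 0, 0, 0, 0.015],
  [0, 0, -0.085, 0, 0, 0, 0.015],
  [0, 0, -0.1, 0, 0, 0, 0.015],
  [0, 0, -0.105, 0, 0, 0, 0.015],
  [0, 0, -0.105, 0, 0, 0, 0.015],
  [0, 0, -0.105, 0, 0, 0, 0.015],
  [0, 0, -0.105, 0, 0, 0, 0.015],
])

```text
t: 8.95
eef_pos: [0.511, 0.0512, 0.1712]
ee_rot: [-179.9, 0.0, 93.8]
contact_force: [-0.3, 0.6, -0.3]
grip_width: 0.272
finger_force: 44.2
```

```bash
python3 go.py 426.6 381.4 120 82.2  426.6 381.4 34 82.2
```

```text
t 8.95 pos [511.   51.2 171.2] rpy [-179.91    0.     93.75] F [-0.3  0.6 -0.3] ff 44.2 w 23.3
shift mm [np.float64(335.0), np.float64(-62.6), np.float64(51.2)] rz 0.2017
shift mm [np.float64(0.0), np.float64(0.0), np.float64(86.0)] rz -0.0
```

play_rows([
  [0.015, -0.003, 0, 0, 0, 0.02, 0.015],
  [0.05, -0.01, 0, 0, 0, 0.05, 0.015],
  [0.095, -0.018, 0, 0, 0, 0.08, 0.015],
  [0.14, -0.027, 0, 0, 0, 0.11, 0.015],
  [0.185, -0.035, 0, 0, 0, 0.14, 0.015],
  [0.23, -0.043, 0.01, 0, 0, 0.17, 0.015],
  [0.275, -0.052, 0.025, 0, 0, 0.2, 0.015],
  [0.31, -0.058, 0.04, 0, 0, 0.202, 0.015],
  [0.33, -0.062, 0.05, 0, 0, 0.202, 0.015],
  [0.335, -0.063, 0.051, 0, 0, 0.202, 0.015],
])

```text
t: 9.95
eef_pos: [0.4251, 0.3828, 0.1188]
ee_rot: [-179.9, 0.1, 82.3]
contact_force: [-0.8, -0.9, -1.5]
grip_width: 0.268
finger_force: 44.2
```

```bash
python3 go.py 426.6 381.4 34 82.2; python3 wr.py 3
python3 - <<'E'
from meas import *
im=cv2.imread("pics/w3.png"); d=np.load("w3.npy")
for nm,c,lo,hi,h in [("stained",red,.06,.12,.102)]:
    for r in rects("wrist",im,d,lo,hi,c,h,100): print(nm,r)
m=cams.mark_of("wrist","tray"); print([(q["point"],q["score"],at_height("wrist",[q["point"][1],q["point"][0]],.0).round(4)) for q in m])
E
```

```text
t 9.95 pos [425.1 382.8 118.8] rpy [-1.7987e+02  1.2000e-01  8.2320e+01] F [-0.8 -0.9 -1.5] ff 44.2 w 22.9
shift mm [np.float64(-1.2), np.float64(1.6), np.float64(84.8)] rz 0.0021
stained ([424.8, 381.1], [27.2, 127.9], 82.3, 0.1165, 19877)
[([240.0, 417.8], 0.94, array([[ 0.4872,  0.3734, -0.    ]]))]
```

View pics/w3.png

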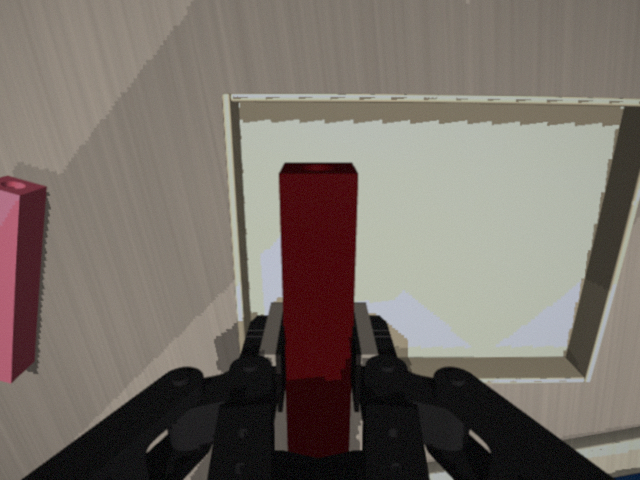

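play_rows([
  [0, 0.001, 0.02, 0, 0, 0, 0.015],
  [-0.001, 0.0015, 0.045, 0, 0, 0, 0.015],
  [-0.001, 0.0015, 0.065, 0, 0, 0, 0.015],
  [-0.001, 0.0015, 0.078, 0, 0, 0, 0.015],
  [-0.001, 0.0015, 0.084, 0, 0, 0, 0.015],
  [-0.001, 0.0015, 0.084, 0, 0, 0, 0.015],
  [-0.001, 0.0015, 0.084, 0, 0, 0, 0.015],
  [-0.001, 0.0015, 0.084, 0, 0, 0, 0.034],
  [-0.001, 0.0015, 0.084, 0, 0, 0, 0.034],
  [-0.001, 0.0015, 0.084, 0, 0, 0, 0.034],
])

```text
t: 11.05
eef_pos: [0.4284, 0.3806, 0.0376]
ee_rot: [180.0, -0.0, 82.2]
contact_force: [0.4, 0.3, 0.4]
grip_width: 0.399
finger_force: 0.0
```

play_rows([
  [0, 0, -0.015, 0, 0, 0, 0.034],
  [0, 0, -0.04, 0, 0, 0, 0.034],
  [0, 0, -0.08, 0, 0, 0, 0.05],
  [0, 0, -0.115, 0, 0, 0, 0.05],
  [0, 0, -0.13, 0, 0, 0, 0.05],
  [0, 0, -0.13, 0, 0, 0, 0.05],
  [0, 0, -0.13, 0, 0, 0, 0.05],
  [0, 0, -0.13, 0, 0, 0, 0.05],
  [0, 0, -0.13, 0, 0, 0, 0.05],
  [0, 0, -0.13, 0, 0, 0, 0.05],
])

```text
t: 12.05
eef_pos: [0.4278, 0.3799, 0.166]
ee_rot: [-179.9, 0.1, 82.2]
contact_force: [-0.4, 0.6, -0.6]
grip_width: 0.587
finger_force: 0.0
```

```bash
cat > look.py <<'E'
import sys
from meas import *
w=sys.argv[1]; par=P("wrist"); im,d=cams.get_image("wrist"); cv2.imwrite(f"pics/l{w}.png",im)
X=cloud("wrist",d)
for nm,c,lo,hi,h in [("st_high",red,.05,.08,.064),("st_low",red,.015,.04,.028),("bare",yel,.012,.04,.024),("bare_hi",yel,.05,.08,.064)]:
    for r in rects("wrist",im,d,lo,hi,c,h,300): print(nm,r)
for l in sys.argv[2:]:
    print(l,[(np.round(q["point"]).tolist(),round(q["score"],2),at_height("wrist",[q["point"][1],q["point"][0]],.0)[0].round(3).tolist()) for q in cams.mark_of("wrist",l)])
E
python3 look.py a tray; python3 go.py 584 31 170 93.7 584 31 68 93.7
```

```text
st_low ([427.7, 377.7], [23.0, 130.6], 82.1, 0.0292, 6322)
st_low ([247.4, 384.3], [11.8, 126.8], 68.8, 0.0201, 1208)
tray [([217.0, 399.0], 0.72, [0.486, 0.374, 0.0])]
t 12.15 pos [428.  380.1 166.3] rpy [-1.7996e+02  5.0000e-02  8.2190e+01] F [ 0.  -0.7 -0.2] ff 0.0 w 50.0
shift mm [np.float64(-324.6), np.float64(202.0), np.float64(-3.7)] rz -0.201
shift mm [np.float64(0.0), np.float64(0.0), np.float64(102.0)] rz -0.0
```

play_rows([
  [-0.025, 0.015, 0, 0, 0, -0.02, 0.05],
  [-0.065, 0.04, -0.003, 0, 0, -0.05, 0.05],
  [-0.105, 0.065, -0.004, 0, 0, -0.08, 0.05],
  [-0.145, 0.09, -0.004, 0, 0, -0.11, 0.05],
  [-0.185, 0.115, -0.004, 0, 0, -0.14, 0.05],
  [-0.225, 0.14, -0.004, 0, 0, -0.17, 0.05],
  [-0.265, 0.165, -0.004, 0, 0, -0.2, 0.05],
  [-0.3, 0.187, -0.004, 0, 0, -0.201, 0.05],
  [-0.32, 0.199, -0.004, 0, 0, -0.201, 0.05],
  [-0.3245, 0.202, -0.004, 0, 0, -0.201, 0.05],
])

```text
t: 13.15
eef_pos: [0.585, 0.0289, 0.1707]
ee_rot: [180.0, 0.0, 93.5]
contact_force: [-0.3, -0.5, -0.1]
grip_width: 0.582
finger_force: 0.0
```

```bash
python3 look.py b; python3 go.py 584 31 68 93.7
```

```text
st_high ([582.7, 29.1], [24.1, 131.0], 93.8, 0.065, 8329)
st_high ([651.5, 33.7], [28.4, 130.7], 93.9, 0.0649, 8854)
bare ([708.9, 129.3], [19.4, 24.7], 4.3, 0.0189, 989)
bare_hi ([576.1, 138.0], [5.6, 13.1], 93.5, 0.0559, 333)
bare_hi ([642.8, 142.5], [6.8, 13.2], 94.3, 0.0558, 365)
bare_hi ([509.2, 133.8], [6.8, 13.2], 93.2, 0.0558, 365)
t 13.2 pos [584.7  29.6 170.7] rpy [-1.7999e+02  1.0000e-02  9.3570e+01] F [ 0.  -0.7  0.4] ff 0.0 w 49.8
shift mm [np.float64(1.4), np.float64(-0.6), np.float64(102.7)] rz -0.0023
```

play_rows([
  [0.001, -0.001, 0.03, 0, 0, -0.002, 0.05],
  [0.001, -0.001, 0.07, 0, 0, -0.002, 0.05],
  [0.001, -0.001, 0.095, 0, 0, -0.002, 0.05],
  [0.001, -0.001, 0.102, 0, 0, -0.002, 0.05],
  [0.001, -0.001, 0.102, 0, 0, -0.002, 0.05],
  [0.001, -0.001, 0.102, 0, 0, -0.002, 0.015],
  [0.001, -0.001, 0.102, 0, 0, -0.002, 0.015],
  [0.001, -0.001, 0.102, 0, 0, -0.002, 0.015],
  [0.001, -0.001, 0.102, 0, 0, -0.002, 0.015],
  [0.001, -0.001, 0.102, 0, 0, -0.002, 0.015],
])

```text
t: 14.2
eef_pos: [0.5843, 0.0325, 0.0707]
ee_rot: [179.8, -0.0, 93.8]
contact_force: [-0.7, 2.5, 7.3]
grip_width: 0.273
finger_force: 45.1
```

play_rows([
  [0.006, 0, 0, 0, 0, 0, 0.015],
  [0.014, 0, 0, 0, 0, 0, 0.015],
  [0.021, 0, 0, 0, 0, 0, 0.015],
  [0.025, 0, 0, 0, 0, 0, 0.015],
  [0.025, 0, 0, 0, 0, 0, 0.015],
  [0.025, 0, -0.015, 0, 0, 0, 0.015],
  [0.025, 0, -0.04, 0, 0, 0, 0.015],
  [0.025, 0, -0.075, 0, 0, 0, 0.015],
  [0.025, 0, -0.1, 0, 0, 0, 0.015],
  [0.025, 0, -0.107, 0, 0, 0, 0.015],
])

```text
t: 15.2
eef_pos: [0.5831, 0.0573, 0.1801]
ee_rot: [179.7, -0.0, 93.8]
contact_force: [-0.8, 0.2, -0.8]
grip_width: 0.269
finger_force: 44.3
```

```bash
python3 go.py 488 373 120 82.2
```

```text
t 15.2 pos [583.1  57.3 180.1] rpy [ 1.7968e+02 -1.0000e-02  9.3810e+01] F [-0.8  0.2 -0.8] ff 44.3 w 23.0
shift mm [np.float64(321.4), np.float64(-73.9), np.float64(60.1)] rz 0.2026
```

play_rows([
  [0.015, -0.003, 0, 0, 0, 0.02, 0.015],
  [0.05, -0.011, 0, 0, 0, 0.05, 0.015],
  [0.095, -0.021, 0, 0, 0, 0.08, 0.015],
  [0.14, -0.032, 0, 0, 0, 0.11, 0.015],
  [0.185, -0.042, 0, 0, 0, 0.14, 0.015],
  [0.23, -0.053, 0.015, 0, 0, 0.17, 0.015],
  [0.27, -0.062, 0.035, 0, 0, 0.2, 0.015],
  [0.3, -0.069, 0.05, 0, 0, 0.202, 0.015],
  [0.318, -0.073, 0.06, 0, 0, 0.202, 0.015],
  [0.3215, -0.074, 0.06, 0, 0, 0.202, 0.015],
])

```text
t: 16.2
eef_pos: [0.4848, 0.3739, 0.1144]
ee_rot: [-179.9, 0.1, 82.4]
contact_force: [0.7, -0.5, -0.6]
grip_width: 0.269
finger_force: 44.2
```

```bash
python3 look.py c tray; python3 go.py 488 373 36 82.2
```

```text
st_low ([429.6, 377.3], [27.0, 132.0], 82.1, 0.0299, 10429)
tray []
t 16.3 pos [486.2 372.8 116. ] rpy [-1.7999e+02  4.0000e-02  8.2290e+01] F [ 0.4 -0.2 -0.7] ff 44.2 w 22.8
shift mm [np.float64(0.4), np.float64(1.8), np.float64(80.0)] rz 0.0015
```

play_rows([
  [0, 0.001, 0.02, 0, 0, 0, 0.015],
  [0, 0.001, 0.045, 0, 0, 0, 0.015],
  [0, 0.001, 0.065, 0, 0, 0, 0.015],
  [0, 0.001, 0.075, 0, 0, 0, 0.015],
  [0, 0.001, 0.08, 0, 0, 0, 0.015],
  [0, 0.001, 0.08, 0, 0, 0, 0.015],
  [0, 0.001, 0.08, 0, 0, 0, 0.015],
  [0, 0.001, 0.08, 0, 0, 0, 0.034],
  [0, 0.001, 0.08, 0, 0, 0, 0.034],
  [0, 0.001, 0.08, 0, 0, 0, 0.034],
])

```text
t: 17.3
eef_pos: [0.4874, 0.3732, 0.0365]
ee_rot: [180.0, -0.0, 82.3]
contact_force: [-0.2, -0.0, 0.4]
grip_width: 0.392
finger_force: 0.0
```

play_rows([
  [0, 0, -0.015, 0, 0, 0, 0.034],
  [0, 0, -0.04, 0, 0, 0, 0.034],
  [0, 0, -0.08, 0, 0, 0, 0.05],
  [0, 0, -0.115, 0, 0, 0, 0.05],
  [0, 0, -0.135, 0, 0, 0, 0.05],
  [0, 0, -0.135, 0, 0, 0, 0.05],
  [0, 0, -0.135, 0, 0, 0, 0.05],
  [0, 0, -0.135, 0, 0, 0, 0.05],
  [0, 0, -0.135, 0, 0, 0, 0.05],
  [0, 0, -0.135, 0, 0, 0, 0.05],
])

```text
t: 18.3
eef_pos: [0.4868, 0.3726, 0.1699]
ee_rot: [-179.9, 0.1, 82.2]
contact_force: [0.7, 1.0, 0.1]
grip_width: 0.584
finger_force: 0.0
```

```bash
python3 look.py d tray; python3 go.py 653.5 35.5 170 93.7
```

```text
st_low ([429.0, 378.2], [26.2, 130.4], 82.0, 0.0291, 6664)
st_low ([486.7, 368.9], [22.7, 130.6], 82.3, 0.0292, 6130)
tray []
t 18.4 pos [487.  372.7 170.3] rpy [-1.7995e+02  5.0000e-02  8.2240e+01] F [-0.8  0.3  0. ] ff 0.0 w 50.1
shift mm [np.float64(-311.7), np.float64(210.5), np.float64(0.3)] rz -0.2
```

play_rows([
  [-0.025, 0.017, 0, 0, 0, -0.02, 0.05],
  [-0.063, 0.043, 0, 0, 0, -0.05, 0.05],
  [-0.102, 0.069, 0, 0, 0, -0.08, 0.05],
  [-0.141, 0.095, 0, 0, 0, -0.11, 0.05],
  [-0.18, 0.121, 0, 0, 0, -0.14, 0.05],
  [-0.219, 0.148, 0, 0, 0, -0.17, 0.05],
  [-0.257, 0.174, 0, 0, 0, -0.2, 0.05],
  [-0.29, 0.196, 0, 0, 0, -0.2, 0.05],
  [-0.308, 0.208, 0, 0, 0, -0.2, 0.05],
  [-0.3115, 0.2105, 0, 0, 0, -0.2, 0.05],
])

```text
t: 19.4
eef_pos: [0.6546, 0.0333, 0.1706]
ee_rot: [180.0, 0.0, 93.5]
contact_force: [0.2, 0.3, -0.2]
grip_width: 0.587
finger_force: 0.0
```

```bash
python3 look.py e; python3 go.py 653.5 35.5 68 93.7
```

```text
st_high ([652.4, 33.8], [24.1, 130.9], 93.7, 0.065, 8330)
bare ([710.9, 129.6], [19.2, 22.7], 4.0, 0.0191, 920)
bare_hi ([645.8, 142.8], [6.1, 13.6], 93.2, 0.0557, 353)
bare_hi ([579.2, 138.5], [6.9, 13.4], 96.8, 0.056, 346)
bare_hi ([512.3, 134.2], [7.6, 12.9], 92.4, 0.0558, 370)
t 19.45 pos [654.2  34.2 170.6] rpy [-1.7999e+02  1.0000e-02  9.3580e+01] F [0.2 0.6 0.3] ff 0.0 w 49.9
shift mm [np.float64(1.3), np.float64(-0.7), np.float64(102.6)] rz -0.0022
```

play_rows([
  [0.001, -0.001, 0.03, 0, 0, -0.002, 0.05],
  [0.001, -0.001, 0.07, 0, 0, -0.002, 0.05],
  [0.001, -0.001, 0.095, 0, 0, -0.002, 0.05],
  [0.001, -0.001, 0.103, 0, 0, -0.002, 0.05],
  [0.001, -0.001, 0.103, 0, 0, -0.002, 0.05],
  [0.001, -0.001, 0.103, 0, 0, -0.002, 0.015],
  [0.001, -0.001, 0.103, 0, 0, -0.002, 0.015],
  [0.001, -0.001, 0.103, 0, 0, -0.002, 0.015],
  [0.001, -0.001, 0.103, 0, 0, -0.002, 0.015],
  [0.001, -0.001, 0.103, 0, 0, -0.002, 0.015],
])

```text
t: 20.45
eef_pos: [0.6539, 0.0371, 0.0699]
ee_rot: [179.8, -0.0, 93.8]
contact_force: [-1.5, 1.5, 6.7]
grip_width: 0.27
finger_force: 45.1
```

play_rows([
  [0.006, 0, 0, 0, 0, 0, 0.015],
  [0.014, 0, 0, 0, 0, 0, 0.015],
  [0.021, 0, 0, 0, 0, 0, 0.015],
  [0.025, 0, 0, 0, 0, 0, 0.015],
  [0.025, 0, 0, 0, 0, 0, 0.015],
  [0.025, 0, -0.015, 0, 0, 0, 0.015],
  [0.025, 0, -0.04, 0, 0, 0, 0.015],
  [0.025, 0, -0.075, 0, 0, 0, 0.015],
  [0.025, 0, -0.1, 0, 0, 0, 0.015],
  [0.025, 0, -0.107, 0, 0, 0, 0.015],
])

```text
t: 21.45
eef_pos: [0.6528, 0.0618, 0.1795]
ee_rot: [179.7, -0.0, 93.8]
contact_force: [0.1, -0.6, -0.6]
grip_width: 0.272
finger_force: 44.2
```

```bash
python3 go.py 549 364.5 120 82.2
```

```text
t 21.45 pos [652.8  61.8 179.5] rpy [ 1.7967e+02 -1.0000e-02  9.3810e+01] F [ 0.1 -0.6 -0.6] ff 44.2 w 23.2
shift mm [np.float64(308.9), np.float64(-83.4), np.float64(59.5)] rz 0.2026
```

play_rows([
  [0.015, -0.004, 0, 0, 0, 0.02, 0.015],
  [0.05, -0.0135, 0, 0, 0, 0.05, 0.015],
  [0.093, -0.025, 0, 0, 0, 0.08, 0.015],
  [0.136, -0.037, 0, 0, 0, 0.11, 0.015],
  [0.179, -0.048, 0, 0, 0, 0.14, 0.015],
  [0.222, -0.06, 0.015, 0, 0, 0.17, 0.015],
  [0.26, -0.07, 0.035, 0, 0, 0.2, 0.015],
  [0.29, -0.078, 0.05, 0, 0, 0.202, 0.015],
  [0.306, -0.0826, 0.06, 0, 0, 0.202, 0.015],
  [0.309, -0.0835, 0.06, 0, 0, 0.202, 0.015],
])

```text
t: 22.45
eef_pos: [0.5455, 0.3652, 0.1133]
ee_rot: [-179.9, 0.1, 82.4]
contact_force: [0.1, -0.7, 0.0]
grip_width: 0.269
finger_force: 44.2
```

```bash
python3 look.py f tray; python3 go.py 549 364.5 36 82.2
```

```text
st_low ([431.4, 377.1], [31.6, 131.9], 82.0, 0.0298, 11884)
st_low ([488.9, 368.5], [27.3, 131.7], 82.0, 0.03, 10679)
tray []
t 22.55 pos [547.2 364.1 115.1] rpy [-1.7999e+02  3.0000e-02  8.2280e+01] F [ 0.4  0.  -1.1] ff 44.2 w 23.3
shift mm [np.float64(0.7), np.float64(1.7), np.float64(79.1)] rz 0.0014
```

play_rows([
  [0, 0.001, 0.02, 0, 0, 0, 0.015],
  [0, 0.001, 0.045, 0, 0, 0, 0.015],
  [0, 0.001, 0.065, 0, 0, 0, 0.015],
  [0, 0.001, 0.075, 0, 0, 0, 0.015],
  [0, 0.001, 0.079, 0, 0, 0, 0.015],
  [0, 0.001, 0.079, 0, 0, 0, 0.015],
  [0, 0.001, 0.079, 0, 0, 0, 0.015],
  [0, 0.001, 0.079, 0, 0, 0, 0.034],
  [0, 0.001, 0.079, 0, 0, 0, 0.034],
  [0, 0.001, 0.079, 0, 0, 0, 0.034],
])

```text
t: 23.55
eef_pos: [0.5483, 0.3646, 0.0366]
ee_rot: [180.0, -0.0, 82.3]
contact_force: [0.2, -0.9, -0.4]
grip_width: 0.393
finger_force: 0.0
```

play_rows([
  [0, 0, -0.015, 0, 0, 0, 0.034],
  [0, 0, -0.04, 0, 0, 0, 0.034],
  [0, 0, -0.08, 0, 0, 0, 0.05],
  [0, 0, -0.115, 0, 0, 0, 0.05],
  [0, 0, -0.145, 0, 0, 0, 0.05],
  [0, 0, -0.145, 0, 0, 0, 0.05],
  [0, 0, -0.145, 0, 0, 0, 0.05],
  [0, 0, -0.145, 0, 0, 0, 0.05],
  [0, 0, -0.145, 0, 0, 0, 0.05],
  [0, 0, -0.145, 0, 0, 0, 0.05],
])

```text
t: 24.55
eef_pos: [0.5476, 0.364, 0.1798]
ee_rot: [-179.9, 0.1, 82.2]
contact_force: [-0.1, -0.9, -0.2]
grip_width: 0.584
finger_force: 0.0
```

```bash
python3 look.py g; python3 go.py 598 -364 180 75.2
python3 - <<'E'
from meas import *
im,d=cams.get_image("top")
for r in rects("top",im,d,.01,.035,yel,.024,60,(-.3,.9,-.7,.7)): print("yel",r)
E
```

```text
st_low ([430.1, 377.8], [28.7, 130.7], 82.0, 0.0291, 6840)
st_low ([488.1, 369.2], [26.3, 130.2], 82.1, 0.0291, 6343)
st_low ([547.8, 360.6], [22.6, 130.8], 82.0, 0.0292, 5698)
t 24.6 pos [547.7 364.1 180. ] rpy [-1.7993e+02  6.0000e-02  8.2240e+01] F [ 1.3  0.6 -0.1] ff 0.0 w 50.0
shift mm [np.float64(-714.7), np.float64(148.1), np.float64(0.0)] rz 0.1229
yel ([745.2, -320.8], [19.4, 93.1], 126.2, 0.0171, 301)
yel ([596.7, -362.2], [27.4, 132.4], 74.9, 0.0233, 669)
yel ([494.6, -379.3], [22.4, 129.7], 90.8, 0.0234, 580)
```

All three stained sticks lie in the tray (top at z 29 mm). Now the bare sticks.

play_rows([
  [-0.715, 0.148, 0, 0, 0, 0.123, 0.05],
  [-0.715, 0.148, 0, 0, 0, 0.123, 0.05],
  [-0.715, 0.148, 0, 0, 0, 0.123, 0.05],
  [-0.715, 0.148, 0, 0, 0, 0.123, 0.05],
  [-0.715, 0.148, 0, 0, 0, 0.123, 0.05],
  [-0.715, 0.148, 0, 0, 0, 0.123, 0.05],
  [-0.715, 0.148, 0, 0, 0, 0.123, 0.05],
  [-0.715, 0.148, 0, 0, 0, 0.123, 0.05],
  [-0.715, 0.148, 0, 0, 0, 0.123, 0.05],
  [-0.715, 0.148, 0, 0, 0, 0.123, 0.05],
])

```text
t: 25.65
eef_pos: [0.5822, -0.1365, 0.1808]
ee_rot: [-180.0, -0.0, 75.2]
contact_force: [0.1, 0.1, 0.7]
grip_width: 0.589
finger_force: 0.0
```

```bash
python3 go.py 598 -364 170 75.2
```

```text
t 25.65 pos [ 582.2 -136.5  180.8] rpy [-179.99   -0.     75.19] F [0.1 0.1 0.7] ff 0.0 w 50.3
shift mm [np.float64(-215.9), np.float64(73.4), np.float64(10.8)] rz -0.0001
```

play_rows([
  [-0.045, 0.015, 0.002, 0, 0, 0, 0.05],
  [-0.09, 0.03, 0.004, 0, 0, 0, 0.05],
  [-0.135, 0.046, 0.007, 0, 0, 0, 0.05],
  [-0.175, 0.06, 0.009, 0, 0, 0, 0.05],
  [-0.2, 0.068, 0.011, 0, 0, 0, 0.05],
  [-0.216, 0.0735, 0.011, 0, 0, 0, 0.05],
  [-0.216, 0.0735, 0.011, 0, 0, 0, 0.05],
  [-0.216, 0.0735, 0.011, 0, 0, 0, 0.05],
  [-0.216, 0.0735, 0.011, 0, 0, 0, 0.05],
  [-0.216, 0.0735, 0.011, 0, 0, 0, 0.05],
])

```text
t: 26.65
eef_pos: [0.5985, -0.3607, 0.1702]
ee_rot: [-180.0, -0.0, 75.3]
contact_force: [-0.3, -0.7, 0.3]
grip_width: 0.584
finger_force: 0.0
```

```bash
python3 look.py h bare1; python3 go.py 598 -365 28 75.2
```

```text
bare ([742.0, -324.4], [18.9, 93.8], 126.5, 0.0194, 4217)
bare ([596.7, -365.5], [23.7, 131.1], 74.9, 0.0251, 6231)
bare ([496.2, -375.5], [29.6, 117.7], 90.4, 0.025, 5410)
bare1 [([288.0, 195.0], 0.72, [0.49, -0.391, 0.0]), ([232.0, 318.0], 0.55, [0.596, -0.372, 0.0])]
t 26.75 pos [ 598.5 -361.1  170.2] rpy [180.    -0.    75.26] F [ 0.4 -0.1 -0.6] ff 0.0 w 50.2
shift mm [np.float64(-3.9), np.float64(0.5), np.float64(142.2)] rz 0.0011
```

play_rows([
  [-0.002, -0.001, 0.04, 0, 0, 0.005, 0.05],
  [-0.004, -0.001, 0.085, 0, 0, 0.005, 0.05],
  [-0.004, -0.001, 0.12, 0, 0, 0.005, 0.05],
  [-0.004, -0.001, 0.137, 0, 0, 0.005, 0.05],
  [-0.004, -0.001, 0.141, 0, 0, 0.005, 0.05],
  [-0.004, -0.001, 0.141, 0, 0, 0.005, 0.015],
  [-0.004, -0.001, 0.141, 0, 0, 0.005, 0.015],
  [-0.004, -0.001, 0.141, 0, 0, 0.005, 0.015],
  [-0.004, -0.001, 0.141, 0, 0, 0.005, 0.015],
  [-0.004, -0.001, 0.141, 0, 0, 0.005, 0.015],
])

```text
t: 27.75
eef_pos: [0.5975, -0.3664, 0.0311]
ee_rot: [179.8, 0.0, 74.9]
contact_force: [-0.1, 0.3, 7.1]
grip_width: 0.272
finger_force: 46.3
```

```bash
python3 go.py
```

```text
t 27.75 pos [ 597.5 -366.4   31.1] rpy [1.7982e+02 5.0000e-02 7.4910e+01] F [-0.1  0.3  7.1] ff 46.3 w 23.2
```

play_rows([
  [0, 0, -0.015, 0, 0, 0, 0.015],
  [0, 0, -0.035, 0, 0, 0, 0.015],
  [0, 0, -0.065, 0, 0, 0, 0.015],
  [0, 0, -0.095, 0, 0, 0, 0.015],
  [0, 0, -0.125, 0, 0, 0, 0.015],
  [0, 0, -0.145, 0, 0, 0, 0.015],
  [0, 0, -0.15, 0, 0, 0, 0.015],
  [0, 0, -0.15, 0, 0, 0, 0.015],
  [0, 0, -0.15, 0, 0, 0, 0.015],
  [0, 0, -0.15, 0, 0, 0, 0.015],
])

```text
t: 28.75
eef_pos: [0.5956, -0.3652, 0.1775]
ee_rot: [-179.9, -0.0, 74.9]
contact_force: [-0.7, 0.4, -1.1]
grip_width: 0.269
finger_force: 45.3
```

```bash
cat > held.py <<'E'
# measure held stick in the wrist view relative to the TCP; arg: colour
import sys
from meas import *
o=ctrl.observe(); p=np.array(o["eef_pos"]); im,d=cams.get_image("wrist"); cv2.imwrite("pics/held.png",im)
h=p[2]-float(sys.argv[1])/1000
X=cloud("wrist",d); hsv=cv2.cvtColor(im,cv2.COLOR_BGR2HSV)
m=yel(hsv)&(abs(X[...,2]-h)<.006); m=cv2.morphologyEx(m.astype(np.uint8),cv2.MORPH_OPEN,np.ones((3,3)))
v,u=np.nonzero(m); W=at_height("wrist",np.c_[u,v],h)[:,:2]
y=np.radians(o["ee_rot"][2]); e=np.array([np.cos(y),np.sin(y)]); f=np.array([np.sin(y),-np.cos(y)])
a=(W-p[:2])@e*1000; b=(W-p[:2])@f*1000
print("n",len(a),"zmed",np.nanmedian(X[m>0][:,2])*1000,"tcpz",p[2]*1000,"tool-x ext",np.percentile(a,[.2,99.8]).round(1),"tool-y ext",np.percentile(b,[1,99]).round(1),"rect ang",cv2.minAreaRect((W*1000).astype(np.float32)))
E
python3 held.py 5; python3 go.py 513 44.5 170 93.7 513 44.5 70 93.7
```

```text
n 20259 zmed 171.4838505641225 tcpz 177.4686697260226 tool-x ext [-50.6  65.6] tool-y ext [-11.8  11.4] rect ang ((597.246337890625, -358.35382080078125), (117.52591705322266, 24.244657516479492), 75.24203491210938)
t 28.8 pos [ 595.7 -365.3  177.5] rpy [-1.7987e+02 -4.0000e-02  7.4910e+01] F [ 0.5  0.1 -1. ] ff 45.3 w 23.0
shift mm [np.float64(374.1), np.float64(-186.5), np.float64(7.5)] rz -0.328
shift mm [np.float64(0.0), np.float64(0.0), np.float64(100.0)] rz -0.0
```

play_rows([
  [0.018, -0.009, 0, 0, 0, -0.02, 0.015],
  [0.056, -0.028, 0, 0, 0, -0.06, 0.015],
  [0.1, -0.05, 0, 0, 0, -0.11, 0.015],
  [0.144, -0.072, 0, 0, 0, -0.16, 0.015],
  [0.188, -0.094, 0, 0, 0, -0.21, 0.015],
  [0.232, -0.116, 0, 0, 0, -0.26, 0.015],
  [0.276, -0.138, 0, 0, 0, -0.3, 0.015],
  [0.32, -0.16, 0, 0, 0, -0.32, 0.015],
  [0.355, -0.177, 0.004, 0, 0, -0.328, 0.015],
  [0.374, -0.1865, 0.007, 0, 0, -0.328, 0.015],
])

```text
t: 29.8
eef_pos: [0.5123, 0.0466, 0.1713]
ee_rot: [-179.9, -0.0, 93.8]
contact_force: [-0.2, 0.4, -1.0]
grip_width: 0.267
finger_force: 45.3
```

play_rows([
  [0, 0, 0, 0, 0, 0, 0.015],
  [0, 0, 0, 0, 0, 0, 0.015],
  [0, 0, 0, 0, 0, 0, 0.015],
  [0, 0, 0.02, 0, 0, 0, 0.015],
  [0, 0, 0.04, 0, 0, 0, 0.015],
  [0, 0, 0.05, 0, 0, 0, 0.015],
  [0, 0, 0.05, 0, 0, 0, 0.015],
  [0, 0, 0.05, 0, 0, 0, 0.015],
  [0, 0, 0.05, 0, 0, 0, 0.015],
  [0, 0, 0.05, 0, 0, 0, 0.015],
])

```text
t: 30.8
eef_pos: [0.5142, 0.0439, 0.1228]
ee_rot: [179.9, -0.0, 93.7]
contact_force: [0.2, 0.9, 0.2]
grip_width: 0.271
finger_force: 45.3
```

```bash
python3 held.py 6; python3 go.py 513 44.5 71 93.7; cp pics/held.png pics/held1.png
```

```text
n 20251 zmed 116.73269580881482 tcpz 122.78129524403813 tool-x ext [-51.1  65.7] tool-y ext [-12.5  10.8] rect ang ((513.0084228515625, 50.62855911254883), (24.4176082611084, 118.43594360351562), 3.6569101810455322)
t 30.85 pos [514.1  44.  122.7] rpy [179.93  -0.    93.7 ] F [ 0.8  0.5 -0.7] ff 45.3 w 23.0
shift mm [np.float64(0.6), np.float64(-1.0), np.float64(51.7)] rz 0.0
```

View pics/held1.png

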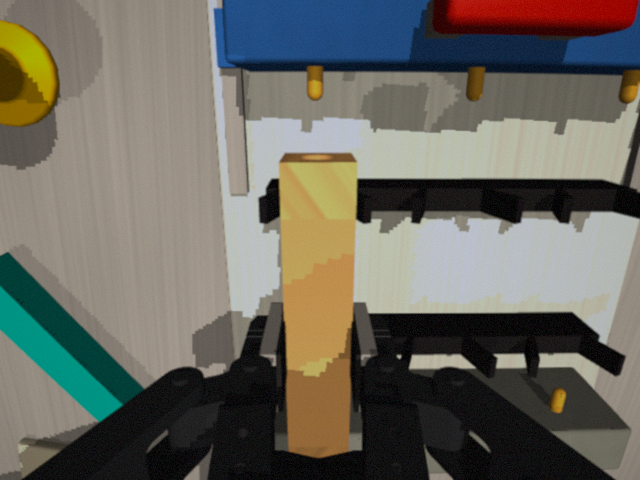

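play_rows([
  [0.0005, -0.001, 0.01, 0, 0, 0, 0.015],
  [0.0005, -0.001, 0.02, 0, 0, 0, 0.015],
  [0.0005, -0.001, 0.03, 0, 0, 0, 0.015],
  [0.0005, -0.001, 0.04, 0, 0, 0, 0.015],
  [0.0005, -0.001, 0.046, 0, 0, 0, 0.015],
  [0.0005, -0.001, 0.05, 0, 0, 0, 0.015],
  [0.0005, -0.001, 0.052, 0, 0, 0, 0.015],
  [0.0005, -0.001, 0.052, 0, 0, 0, 0.015],
  [0.0005, -0.001, 0.052, 0, 0, 0, 0.015],
  [0.0005, -0.001, 0.052, 0, 0, 0, 0.015],
])

```text
t: 31.85
eef_pos: [0.5123, 0.0444, 0.071]
ee_rot: [-180.0, -0.0, 93.7]
contact_force: [-7.1, -0.6, 17.1]
grip_width: 0.271
finger_force: 47.6
```

```bash
python3 go.py
```

```text
t 31.85 pos [512.3  44.4  71. ] rpy [-179.96   -0.     93.7 ] F [-7.1 -0.6 17.1] ff 47.6 w 23.1
```

play_rows([
  [0, 0, -0.001, 0, 0, 0, 0.015],
  [0, 0.0005, -0.001, 0, 0, 0, 0.03],
  [0, 0.0005, -0.001, 0, 0, 0, 0.045],
  [0, 0.0005, -0.001, 0, 0, 0, 0.045],
  [0, 0.0005, -0.001, 0, 0, 0, 0.045],
  [0, 0.0005, -0.02, 0, 0, 0, 0.045],
  [0, 0.0005, -0.05, 0, 0, 0, 0.05],
  [0, 0.0005, -0.08, 0, 0, 0, 0.05],
  [0, 0.0005, -0.1, 0, 0, 0, 0.05],
  [0, 0.0005, -0.105, 0, 0, 0, 0.05],
])

```text
t: 32.85
eef_pos: [0.5144, 0.0445, 0.1771]
ee_rot: [179.8, -0.0, 93.7]
contact_force: [-0.1, -0.1, -0.2]
grip_width: 0.586
finger_force: 0.0
```

```bash
python3 look.py i; python3 go.py 495 -381 170 90.6
python3 - <<'E'
from meas import *
im,d=cams.get_image("top")
for r in rects("top",im,d,.01,.035,yel,.024,60,(-.3,.9,-.7,-.1)): print("yel",r)
E
```

```text
bare ([348.6, 130.6], [14.3, 26.4], 88.7, 0.0219, 687)
bare ([706.5, 128.1], [19.2, 25.8], 4.7, 0.0182, 835)
bare_hi ([356.8, 125.0], [20.2, 51.5], 71.2, 0.0592, 650)
bare_hi ([639.3, 142.2], [7.3, 12.9], 95.9, 0.0551, 324)
bare_hi ([511.9, 36.6], [23.9, 147.2], 94.0, 0.0645, 8225)
t 32.9 pos [514.   44.5 176.5] rpy [179.83  -0.    93.7 ] F [-0.1  0.5  1.1] ff 0.0 w 50.0
shift mm [np.float64(-423.4), np.float64(-46.4), np.float64(6.5)] rz 0.0541
yel ([745.3, -320.7], [19.2, 93.1], 126.5, 0.0175, 305)
yel ([494.6, -379.4], [22.4, 129.8], 90.8, 0.0236, 573)
```

play_rows([
  [-0.03, -0.003, 0, 0, 0, 0.01, 0.05],
  [-0.075, -0.008, 0, 0, 0, 0.02, 0.05],
  [-0.122, -0.013, 0, 0, 0, 0.03, 0.05],
  [-0.17, -0.019, 0, 0, 0, 0.04, 0.05],
  [-0.217, -0.024, 0, 0, 0, 0.05, 0.05],
  [-0.264, -0.029, 0, 0, 0, 0.054, 0.05],
  [-0.311, -0.034, 0, 0, 0, 0.054, 0.05],
  [-0.358, -0.039, 0, 0, 0, 0.054, 0.05],
  [-0.4, -0.044, 0.004, 0, 0, 0.054, 0.05],
  [-0.4235, -0.0465, 0.0065, 0, 0, 0.054, 0.05],
])

```text
t: 33.95
eef_pos: [0.4928, -0.384, 0.1662]
ee_rot: [-179.9, -0.0, 90.5]
contact_force: [0.4, 0.3, -0.7]
grip_width: 0.584
finger_force: 0.0
```

```bash
python3 look.py j; python3 go.py 495 -381 29 90.6
```

```text
bare ([493.6, -385.4], [23.8, 130.6], 90.3, 0.0247, 6572)
t 34.0 pos [ 492.8 -386.1  166. ] rpy [-1.7991e+02  3.0000e-02  9.0480e+01] F [ 0.  -2.5  0.2] ff 0.0 w 49.7
shift mm [np.float64(5.0), np.float64(2.3), np.float64(137.0)] rz -0.0022
```

play_rows([
  [0, 0, 0.03, 0, 0, 0, 0.05],
  [0, 0, 0.08, 0, 0, 0, 0.05],
  [0, 0, 0.115, 0, 0, 0, 0.05],
  [0, 0, 0.133, 0, 0, 0, 0.05],
  [0, 0, 0.1385, 0, 0, 0, 0.05],
  [0, 0, 0.1385, 0, 0, 0, 0.015],
  [0, 0, 0.1385, 0, 0, 0, 0.015],
  [0, 0, 0.1385, 0, 0, 0, 0.015],
  [0, 0, 0.1385, 0, 0, 0, 0.015],
  [0, 0, 0.1385, 0, 0, 0, 0.015],
])

```text
t: 35.0
eef_pos: [0.4943, -0.3814, 0.0308]
ee_rot: [179.9, 0.0, 90.6]
contact_force: [0.1, 0.2, -0.2]
grip_width: 0.267
finger_force: 46.7
```

```bash
python3 go.py
```

```text
t 35.0 pos [ 494.3 -381.4   30.8] rpy [1.7994e+02 4.0000e-02 9.0610e+01] F [ 0.1  0.2 -0.2] ff 46.7 w 22.8
```

play_rows([
  [0, 0, -0.015, 0, 0, 0, 0.015],
  [0, 0, -0.035, 0, 0, 0, 0.015],
  [0, 0, -0.065, 0, 0, 0, 0.015],
  [0, 0, -0.095, 0, 0, 0, 0.015],
  [0, 0, -0.125, 0, 0, 0, 0.015],
  [0, 0, -0.145, 0, 0, 0, 0.015],
  [0, 0, -0.15, 0, 0, 0, 0.015],
  [0, 0, -0.15, 0, 0, 0, 0.015],
  [0, 0, -0.15, 0, 0, 0, 0.015],
  [0, 0, -0.15, 0, 0, 0, 0.015],
])

```text
t: 36.0
eef_pos: [0.4934, -0.3807, 0.1786]
ee_rot: [-179.9, -0.1, 90.6]
contact_force: [0.0, -0.4, -1.0]
grip_width: 0.271
finger_force: 46.7
```

```bash
python3 held.py 6; python3 go.py 652.5 53.5 175 93.7
```

```text
n 19826 zmed 173.31557505119375 tcpz 178.623381374527 tool-x ext [-51.6  63.7] tool-y ext [-12.3  11.2] rect ang ((492.7529296875, -375.16143798828125), (25.109216690063477, 116.34410095214844), 0.5847129225730896)
t 36.05 pos [ 493.4 -380.7  178.6] rpy [-1.799e+02 -8.000e-02  9.060e+01] F [ 0.   0.1 -0.8] ff 46.7 w 22.8
shift mm [np.float64(432.5), np.float64(163.6), np.float64(3.6)] rz -0.054
```

play_rows([
  [0.02, 0.008, 0, 0, 0, -0.01, 0.015],
  [0.06, 0.023, 0, 0, 0, -0.02, 0.015],
  [0.103, 0.039, 0, 0, 0, -0.03, 0.015],
  [0.147, 0.056, 0, 0, 0, -0.04, 0.015],
  [0.191, 0.072, 0, 0, 0, -0.05, 0.015],
  [0.236, 0.089, 0, 0, 0, -0.054, 0.015],
  [0.28, 0.106, 0, 0, 0, -0.054, 0.015],
  [0.325, 0.123, 0, 0, 0, -0.054, 0.015],
  [0.37, 0.14, 0, 0, 0, -0.054, 0.015],
  [0.41, 0.155, 0.002, 0, 0, -0.054, 0.015],
])

```text
t: 37.05
eef_pos: [0.645, 0.0328, 0.1772]
ee_rot: [-180.0, -0.0, 93.7]
contact_force: [-0.3, -0.4, -1.6]
grip_width: 0.27
finger_force: 46.7
```

play_rows([
  [0.015, 0.006, 0, 0, 0, 0, 0.015],
  [0.023, 0.0075, 0, 0, 0, 0, 0.015],
  [0.023, 0.0075, 0.01, 0, 0, 0, 0.015],
  [0.023, 0.0075, 0.03, 0, 0, 0, 0.015],
  [0.023, 0.0075, 0.05, 0, 0, 0, 0.015],
  [0.023, 0.0075, 0.055, 0, 0, 0, 0.015],
  [0.023, 0.0075, 0.055, 0, 0, 0, 0.015],
  [0.023, 0.0075, 0.055, 0, 0, 0, 0.015],
  [0.023, 0.0075, 0.055, 0, 0, 0, 0.015],
  [0.023, 0.0075, 0.055, 0, 0, 0, 0.015],
])

```text
t: 38.05
eef_pos: [0.6512, 0.0537, 0.1239]
ee_rot: [179.9, -0.0, 93.7]
contact_force: [-1.0, 0.3, -1.0]
grip_width: 0.27
finger_force: 46.6
```

```bash
python3 held.py 6; python3 go.py 652.5 54.5 71 93.7; cp pics/held.png pics/held2.png
```

```text
n 19877 zmed 118.41216071372467 tcpz 123.92642797520604 tool-x ext [-51.3  63.9] tool-y ext [-12.5  10.9] rect ang ((650.0711669921875, 59.45161056518555), (25.107561111450195, 116.27828216552734), 3.6487808227539062)
t 38.1 pos [651.1  53.8 123.8] rpy [179.93   0.    93.7 ] F [-0.1 -0.2 -0.7] ff 46.6 w 23.2
shift mm [np.float64(0.6), np.float64(1.5), np.float64(52.8)] rz 0.0
```

View pics/held2.png

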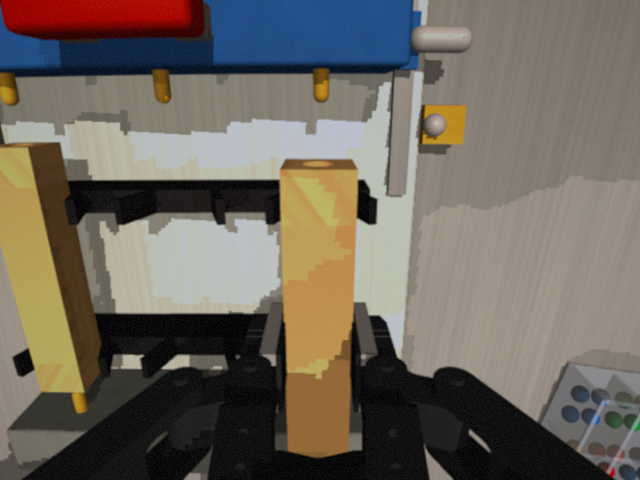

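play_rows([
  [0.0005, 0.0015, 0.01, 0, 0, 0, 0.015],
  [0.0005, 0.0015, 0.02, 0, 0, 0, 0.015],
  [0.0005, 0.0015, 0.03, 0, 0, 0, 0.015],
  [0.0005, 0.0015, 0.04, 0, 0, 0, 0.015],
  [0.0005, 0.0015, 0.046, 0, 0, 0, 0.015],
  [0.0005, 0.0015, 0.05, 0, 0, 0, 0.015],
  [0.0005, 0.0015, 0.052, 0, 0, 0, 0.015],
  [0.0005, 0.0015, 0.053, 0, 0, 0, 0.015],
  [0.0005, 0.0015, 0.053, 0, 0, 0, 0.015],
  [0.0005, 0.0015, 0.053, 0, 0, 0, 0.015],
])

```text
t: 39.1
eef_pos: [0.6523, 0.0545, 0.0705]
ee_rot: [180.0, 0.0, 93.7]
contact_force: [-2.7, -0.4, 1.8]
grip_width: 0.27
finger_force: 47.0
```

```bash
python3 go.py
```

```text
t 39.1 pos [652.3  54.5  70.5] rpy [179.97   0.    93.7 ] F [-2.7 -0.4  1.8] ff 47.0 w 23.0
```

play_rows([
  [0, 0, -0.001, 0, 0, 0, 0.015],
  [0, 0, -0.001, 0, 0, 0, 0.03],
  [0, 0, -0.001, 0, 0, 0, 0.045],
  [0, 0, -0.001, 0, 0, 0, 0.045],
  [0, 0, -0.001, 0, 0, 0, 0.045],
  [0, 0, -0.02, 0, 0, 0, 0.045],
  [0, 0, -0.05, 0, 0, 0, 0.05],
  [0, 0, -0.08, 0, 0, 0, 0.05],
  [0, 0, -0.11, 0, 0, 0, 0.0854],
  [0, 0, -0.13, 0, 0, 0, 0.0854],
])

```text
t: 40.1
eef_pos: [0.6528, 0.0545, 0.2024]
ee_rot: [179.9, -0.0, 93.7]
contact_force: [0.3, 0.3, -0.1]
grip_width: 0.905
finger_force: 0.0
```

```bash
python3 look.py k; python3 go.py 575.5 161 200 93.7
```

```text
bare ([714.4, 129.0], [19.3, 23.0], 3.9, 0.0224, 703)
bare_hi ([516.6, 35.4], [34.0, 149.8], 93.9, 0.0672, 8897)
bare_hi ([653.9, 43.8], [24.2, 148.8], 93.3, 0.0679, 6846)
t 40.15 pos [654.2  54.6 205.3] rpy [ 1.7965e+02 -1.0000e-02  9.3700e+01] F [1.1 0.1 3.6] ff 0.0 w 83.3
shift mm [np.float64(111.2), np.float64(-71.7), np.float64(5.3)] rz 0.0
```

play_rows([
  [0.02, -0.013, 0, 0, 0, 0, 0.0854],
  [0.055, -0.036, 0, 0, 0, 0, 0.0854],
  [0.09, -0.058, 0, 0, 0, 0, 0.0854],
  [0.108, -0.07, 0, 0, 0, 0, 0.0854],
  [0.111, -0.072, 0, 0, 0, 0, 0.0854],
  [0.111, -0.072, 0, 0, 0, 0, 0.0854],
  [0.111, -0.072, 0, 0, 0, 0, 0.0854],
  [0.111, -0.072, 0, 0, 0, 0, 0.0854],
  [0.111, -0.072, 0, 0, 0, 0, 0.0854],
  [0.111, -0.072, 0, 0, 0, 0, 0.0854],
])

```text
t: 41.15
eef_pos: [0.5735, 0.16, 0.1999]
ee_rot: [-180.0, 0.0, 93.7]
contact_force: [-0.4, 1.2, -0.4]
grip_width: 0.998
finger_force: 0.0
```

```bash
python3 look.py m; python3 go.py 575.5 160.5 101 93.7
```

```text
st_low ([540.4, 297.1], [10.4, 24.3], 3.4, 0.0289, 512)
bare ([345.5, 135.8], [26.6, 27.7], 116.0, 0.0255, 889)
bare ([709.3, 132.0], [21.2, 24.1], 3.5, 0.0189, 514)
bare_hi ([363.8, 133.2], [11.1, 40.7], 86.8, 0.0592, 333)
bare_hi ([513.5, 40.7], [27.7, 150.8], 93.5, 0.065, 5562)
bare_hi ([650.6, 48.9], [28.0, 150.0], 93.5, 0.0649, 5530)
t 41.2 pos [573.4 160.1 199.9] rpy [-180.      0.     93.66] F [-0.  -0.6 -0.4] ff 0.0 w 85.2
shift mm [np.float64(0.2), np.float64(2.1), np.float64(98.9)] rz -0.0007
```

View pics/lm.png

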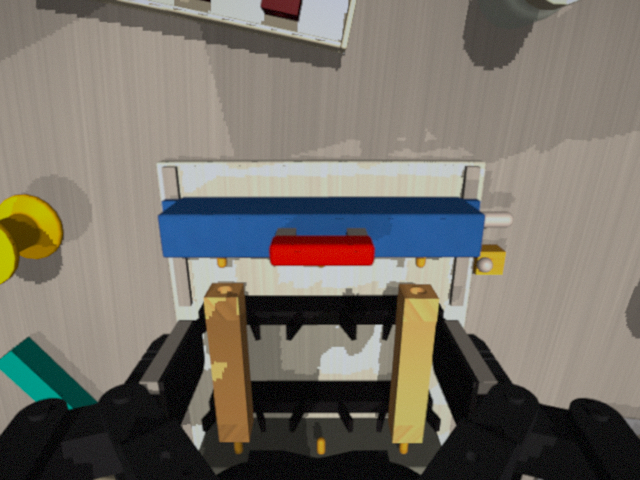

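Both bare sticks sit on their rests, in line with the head pins (238,448; 404,448) and tail pins (221,262; 420,262). Closing the tailstock.

play_rows([
  [0, 0.002, 0.03, 0, 0, 0, 0.0854],
  [0, 0.002, 0.07, 0, 0, 0, 0.0854],
  [0, 0.002, 0.092, 0, 0, 0, 0.0854],
  [0, 0.002, 0.099, 0, 0, 0, 0.0854],
  [0, 0.002, 0.099, 0, 0, 0, 0.0854],
  [0, 0.002, 0.099, 0, 0, 0, 0.05],
  [0, 0.002, 0.099, 0, 0, 0, 0.05],
  [0, 0.002, 0.099, 0, 0, 0, 0.05],
  [0, 0.002, 0.099, 0, 0, 0, 0.05],
  [0, 0.002, 0.099, 0, 0, 0, 0.05],
], squeeze=60)

```text
t: 42.2
eef_pos: [0.5755, 0.1609, 0.1029]
ee_rot: [179.9, -0.0, 93.7]
contact_force: [-4.1, -0.8, 8.5]
grip_width: 0.69
finger_force: 64.2
```

play_rows([
  [-0.002, 0, 0, 0, 0, 0, 0.05],
  [-0.005, 0, 0, 0, 0, 0, 0.05],
  [-0.008, 0, 0, 0, 0, 0, 0.05],
  [-0.011, 0, 0, 0, 0, 0, 0.05],
  [-0.014, 0, 0, 0, 0, 0, 0.05],
  [-0.017, 0, 0, 0, 0, 0, 0.05],
  [-0.02, 0, 0, 0, 0, 0, 0.05],
  [-0.023, 0, 0, 0, 0, 0, 0.05],
  [-0.026, 0, 0, 0, 0, 0, 0.05],
  [-0.029, 0, 0, 0, 0, 0, 0.05],
])

```text
t: 43.2
eef_pos: [0.5773, 0.1322, 0.103]
ee_rot: [179.9, -0.0, 93.7]
contact_force: [-4.0, 1.2, 7.6]
grip_width: 0.685
finger_force: 64.2
```

play_rows([
  [-0.002, 0, 0, 0, 0, 0, 0.05],
  [-0.004, 0, 0, 0, 0, 0, 0.05],
  [-0.006, 0, 0, 0, 0, 0, 0.05],
  [-0.008, 0, 0, 0, 0, 0, 0.05],
  [-0.01, 0, 0, 0, 0, 0, 0.05],
  [-0.013, 0, 0, 0, 0, 0, 0.05],
  [-0.016, 0, 0, 0, 0, 0, 0.05],
  [-0.018, 0, 0, 0, 0, 0, 0.05],
  [-0.0195, 0, 0, 0, 0, 0, 0.05],
  [-0.0195, 0, 0, 0, 0, 0, 0.05],
])

```text
t: 44.2
eef_pos: [0.5786, 0.1127, 0.103]
ee_rot: [179.9, -0.0, 93.7]
contact_force: [-4.0, 1.5, 7.9]
grip_width: 0.689
finger_force: 64.2
```

```bash
python3 go.py
```

```text
t 44.2 pos [578.6 112.7 103. ] rpy [ 1.7992e+02 -4.0000e-02  9.3700e+01] F [-4.   1.5  7.9] ff 64.2 w 58.8
```

Moved 48.3 mm; release, rise, then check.

play_rows([
  [0, 0, 0, 0, 0, 0, 0.07],
  [0, 0, 0, 0, 0, 0, 0.0854],
  [0, 0, 0, 0, 0, 0, 0.0854],
  [0, 0, 0, 0, 0, 0, 0.0854],
  [0, 0, -0.02, 0, 0, 0, 0.0854],
  [0, 0, -0.05, 0, 0, 0, 0.0854],
  [0, 0, -0.08, 0, 0, 0, 0.0854],
  [0, 0, -0.1, 0, 0, 0, 0.0854],
  [0, 0, -0.1, 0, 0, 0, 0.0854],
  [0, 0, -0.1, 0, 0, 0, 0.0854],
])

```text
t: 45.2
eef_pos: [0.5782, 0.1123, 0.2009]
ee_rot: [180.0, -0.0, 93.7]
contact_force: [-0.2, 0.1, 0.0]
grip_width: 1.002
finger_force: 0.0
```

```bash
python3 go.py; python3 look.py n
python3 - <<'E'
from meas import *
im,d=cams.get_image("wrist")
for r in rects("wrist",im,d,.095,.12,lambda h:((h[...,0]<8)|(h[...,0]>172))&(h[...,1]>150),.105,100): print("bar",r)
for r in rects("wrist",im,d,.06,.08,blue,.07,100): print("blue",r)
for r in rects("wrist",im,d,.06,.08,lambda h:(h[...,1]<90),.07,300): print("head",r)
E
```

```text
t 45.2 pos [578.2 112.3 200.9] rpy [179.97  -0.    93.7 ] F [-0.2  0.1  0. ] ff 0.0 w 85.5
bare ([347.8, 131.1], [18.2, 29.6], 79.6, 0.0234, 755)
bare ([708.1, 131.8], [16.9, 24.3], 3.8, 0.018, 477)
bare_hi ([513.6, 25.5], [28.1, 129.0], 93.6, 0.0643, 5686)
bare_hi ([650.9, 34.9], [27.4, 128.0], 93.9, 0.0641, 5667)
bar ([577.4, 114.2], [15.6, 58.3], 3.7, 0.1052, 2735)
blue ([577.4, 113.4], [32.0, 207.9], 3.7, 0.0705, 12460)
head ([587.8, -47.5], [38.6, 209.0], 3.8, 0.0704, 9826)
```

View pics/ln.png

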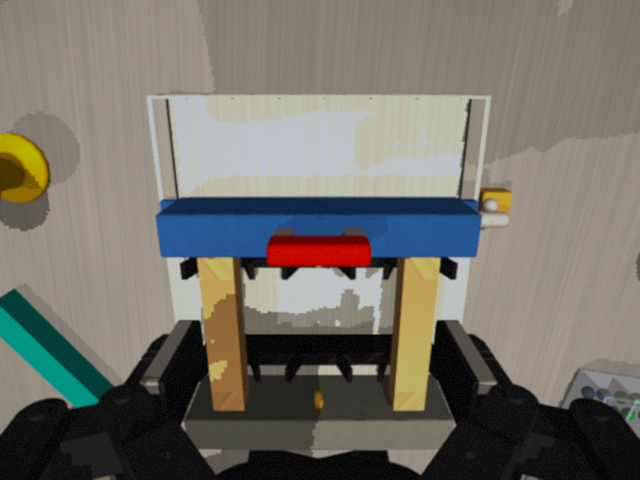

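Latched: the bar is back at its starting position and both sticks lie between faces. I'll nudge the tailstock gently to its stop so the sticks sit with more margin.

play_rows([
  [0, 0, 0.04, 0, 0, 0, 0.0854],
  [0, 0, 0.08, 0, 0, 0, 0.0854],
  [0, 0, 0.095, 0, 0, 0, 0.0854],
  [0, 0, 0.099, 0, 0, 0, 0.0854],
  [0, 0, 0.099, 0, 0, 0, 0.0854],
  [0, 0, 0.099, 0, 0, 0, 0.05],
  [0, 0, 0.099, 0, 0, 0, 0.05],
  [0, 0, 0.099, 0, 0, 0, 0.05],
  [0, 0, 0.099, 0, 0, 0, 0.05],
  [0, 0, 0.099, 0, 0, 0, 0.05],
], squeeze=30)

```text
t: 46.3
eef_pos: [0.5786, 0.1124, 0.1038]
ee_rot: [179.9, -0.0, 93.7]
contact_force: [-3.7, -0.1, 6.9]
grip_width: 0.696
finger_force: 32.3
```

play_rows([
  [-0.0005, 0, 0, 0, 0, 0, 0.05],
  [-0.001, 0, 0, 0, 0, 0, 0.05],
  [-0.0015, 0, 0, 0, 0, 0, 0.05],
  [-0.002, 0, 0, 0, 0, 0, 0.05],
  [-0.0025, 0, 0, 0, 0, 0, 0.05],
  [-0.0025, 0, 0, 0, 0, 0, 0.05],
  [-0.0025, 0, 0, 0, 0, 0, 0.05],
  [-0.0025, 0, 0, 0, 0, 0, 0.05],
  [-0.0015, 0, 0, 0, 0, 0, 0.05],
  [-0.0015, 0, 0, 0, 0, 0, 0.05],
])

```text
t: 47.3
eef_pos: [0.5787, 0.1116, 0.1038]
ee_rot: [179.9, -0.1, 93.7]
contact_force: [-3.4, 3.3, 6.7]
grip_width: 0.695
finger_force: 32.2
```

play_rows([
  [0, 0, 0, 0, 0, 0, 0.07],
  [0, 0, 0, 0, 0, 0, 0.0854],
  [0, 0, 0, 0, 0, 0, 0.0854],
  [0, 0, 0, 0, 0, 0, 0.0854],
  [0, 0, -0.02, 0, 0, 0, 0.0854],
  [0, 0, -0.05, 0, 0, 0, 0.0854],
  [0, 0, -0.08, 0, 0, 0, 0.0854],
  [0, 0, -0.1, 0, 0, 0, 0.0854],
  [0, 0, -0.1, 0, 0, 0, 0.0854],
  [0, 0, -0.1, 0, 0, 0, 0.0854],
])

```text
t: 48.3
eef_pos: [0.5783, 0.1107, 0.2019]
ee_rot: [180.0, -0.0, 93.7]
contact_force: [-1.2, 0.3, -0.3]
grip_width: 0.998
finger_force: 0.0
```

```bash
python3 go.py 460 150 260 93.7; python3 look.py o
python3 - <<'E'
from meas import *
im,d=cams.get_image("wrist")
for r in rects("wrist",im,d,.095,.12,lambda h:((h[...,0]<8)|(h[...,0]>172))&(h[...,1]>150),.105,100): print("bar",r)
im,d=cams.get_image("scene"); cv2.imwrite("pics/scene_end.png",cv2.resize(im[120:360,260:580],(800,600)))
for nm,c,lo,hi,h,roi in [("bare",yel,.05,.075,.064,(.4,.8,-.15,.25)),("st",red,.015,.04,.028,(.3,.7,.2,.6)),("blue",blue,.06,.08,.07,(.4,.8,-.15,.25))]:
    for r in rects("scene",im,d,lo,hi,c,h,60,roi): print(nm,r)
E
```

```text
t 48.3 pos [578.3 110.7 201.9] rpy [179.97  -0.    93.69] F [-1.2  0.3 -0.3] ff 0.0 w 85.3
shift mm [np.float64(46.8), np.float64(-115.6), np.float64(-58.1)] rz -0.0001
bare ([347.9, 131.3], [19.0, 29.2], 79.7, 0.0234, 758)
bare ([708.2, 131.6], [16.9, 24.1], 3.8, 0.0181, 445)
bare_hi ([513.8, 25.1], [27.8, 129.2], 93.2, 0.0643, 5698)
bare_hi ([651.0, 34.0], [27.5, 128.8], 93.9, 0.0641, 5649)
bar ([577.4, 113.5], [15.6, 58.5], 3.7, 0.1052, 2715)
bare ([516.6, 27.8], [28.2, 130.6], 93.1, 0.0636, 478)
bare ([655.4, 48.0], [24.8, 107.0], 93.4, 0.0639, 365)
bare ([659.3, -19.2], [21.5, 23.1], 25.9, 0.0642, 78)
st ([558.1, 393.3], [27.2, 57.9], 83.5, 0.028, 127)
blue ([580.9, 107.4], [36.5, 209.3], 3.7, 0.0694, 793)
```

View pics/scene_end.png

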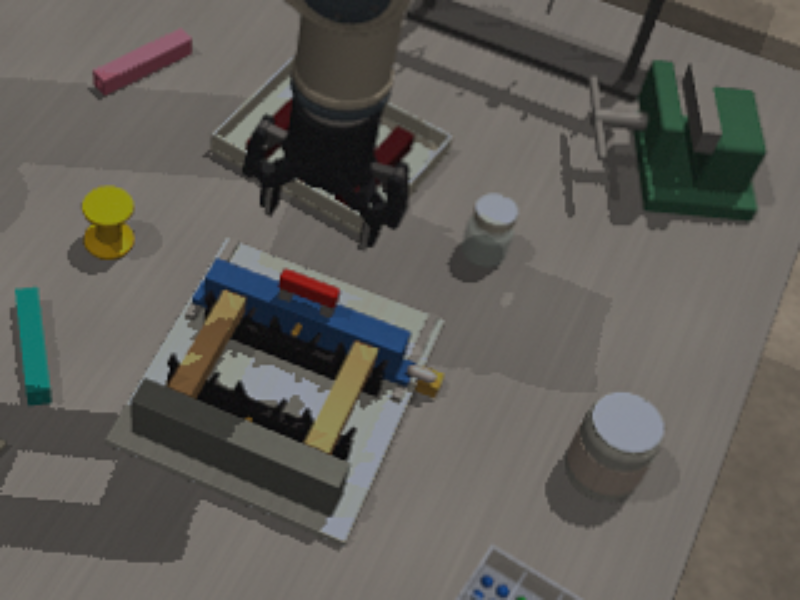

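```bash
python3 -c "
from rig import ctrl
print(ctrl.sign_off())"
```

```text
the job is handed in; nothing more can be done
None
```

I handed the job in at about 48 s of the 208 s allowed; no verdict came back. All three stained sticks are flat in the tray, and both bare sticks (only two were on the cart) are in rows 1 and 3. The tailstock is pushed home to its starting latched position, and I avoided the bystanders and look-alikes.

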